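# Change over two press screws and gauge every thread with its comb leaf

## Task

The wooden press screws lie in cradles that are each cut for one size, but the thickest and the second thinnest have been put back in each other's cradle: change them over so that both lie fully down in their own. Then gauge every screw that is there (one of the two others may be missing): lay the comb leaf of its pitch flat on the two ledges in front of it, slide it in until its teeth are fully home in the thread and it sits square to the screw, and leave it lying there flat. Do not knock over the glass jar.

Things in the scene. Friction and masses are not known exactly. Their poses are not given: they have to be found in the camera images.
- screw_a: second thinnest wooden press screw, 40 mm across, lying. Origin mid-thread on its axis, y along it, z up. Thread y -38..38 mm: pitch 10, 45 degree V flanks, 4.2 deep; on its -x side crests lie at multiples of 10 from y = 0 (+x side: half a pitch off). Plain journals, same diameter, out to y -58 and 57; square head, 40 wide, y -58 to -73. 153 g
- screw_b: thickest wooden press screw, 56 mm across, lying. Origin mid-thread on its axis, y along it, z up. Thread y -38..38 mm: pitch 14, 45 degree V flanks, 6.2 deep; on its -x side crests lie at multiples of 14 from y = 0 (+x side: half a pitch off). Plain journals, same diameter, out to y -58 and 57; square head, 56 wide, y -58 to -73. 299 g
- screw_c: thinnest wooden press screw, 32 mm across, lying. Origin mid-thread on its axis, y along it, z up. Thread y -38..38 mm: pitch 8, 45 degree V flanks, 3.2 deep; on its -x side crests lie at multiples of 8 from y = 0 (+x side: half a pitch off). Plain journals, same diameter, out to y -58 and 57; square head, 32 wide, y -58 to -73. 98 g; may be absent
- screw_d: second thickest wooden press screw, 48 mm across, lying. Origin mid-thread on its axis, y along it, z up. Thread y -38..38 mm: pitch 12, 45 degree V flanks, 5.2 deep; on its -x side crests lie at multiples of 12 from y = 0 (+x side: half a pitch off). Plain journals, same diameter, out to y -58 and 57; square head, 48 wide, y -58 to -73. 220 g; may be absent
- cradle_a_seat (a point): place of screw_a's origin in its fixed plywood cradle, 38 mm over the desk; y along screw, head at -y. Side boards |y| 40..54 (base 12 high between) with saddle 43 wide, floor 20 under this point; +x wall to +2, flared to +8; -x wall chamfered up to ledges, x -27.5 to -78, 2.5 under this point, then batten 8 mm higher than ledges. Bigger screws ride high, smaller lie low
- cradle_b_seat (a point): place of screw_b's origin in its fixed plywood cradle, 46 mm over the desk; y along screw, head at -y. Side boards |y| 40..54 (base 12 high between) with saddle 59 wide, floor 28 under this point; +x wall to +2, flared to +8; -x wall chamfered up to ledges, x -35.5 to -86, 2.5 under this point, then batten 8 mm higher than ledges. Bigger screws ride high, smaller lie low
- cradle_c_seat (a point): place of screw_c's origin in its fixed plywood cradle, 34 mm over the desk; y along screw, head at -y. Side boards |y| 40..54 (base 12 high between) with saddle 35 wide, floor 16 under this point; +x wall to +2, flared to +8; -x wall chamfered up to ledges, x -23.5 to -74, 2.5 under this point, then batten 8 mm higher than ledges. Bigger screws ride high, smaller lie low
- cradle_d_seat (a point): place of screw_d's origin in its fixed plywood cradle, 42 mm over the desk; y along screw, head at -y. Side boards |y| 40..54 (base 12 high between) with saddle 51 wide, floor 24 under this point; +x wall to +2, flared to +8; -x wall chamfered up to ledges, x -31.5 to -82, 2.5 under this point, then batten 8 mm higher than ledges. Bigger screws ride high, smaller lie low
- leaf_a: comb leaf for screw_a: aluminium plate 5 mm thick, 108 wide (y), x -18..22 mm; 6 teeth, pitch 10, on its +x edge (valleys at x 26, one at y = 0; tips 30.2). Wooden grip 30 long (x), 12 thick (y) up to 31.5 mm over the underside. Origin under the grip, on the underside; z up. Fully seated: screw axis at x 46.8, 2.5 mm over the underside. 90 g
- leaf_b: comb leaf for screw_b: aluminium plate 5 mm thick, 108 wide (y), x -18..22 mm; 4 teeth, pitch 14, on its +x edge (valleys at x 26, one at y = 0; tips 32.2). Wooden grip 30 long (x), 12 thick (y) up to 31.5 mm over the underside. Origin under the grip, on the underside; z up. Fully seated: screw axis at x 54.8, 2.5 mm over the underside. 90 g
- leaf_c: comb leaf for screw_c: aluminium plate 5 mm thick, 108 wide (y), x -18..22 mm; 6 teeth, pitch 8, on its +x edge (valleys at x 26, one at y = 0; tips 29.2). Wooden grip 30 long (x), 12 thick (y) up to 31.5 mm over the underside. Origin under the grip, on the underside; z up. Fully seated: screw axis at x 42.8, 2.5 mm over the underside. 90 g
- leaf_d: comb leaf for screw_d: aluminium plate 5 mm thick, 108 wide (y), x -18..22 mm; 4 teeth, pitch 12, on its +x edge (valleys at x 26, one at y = 0; tips 31.2). Wooden grip 30 long (x), 12 thick (y) up to 31.5 mm over the underside. Origin under the grip, on the underside; z up. Fully seated: screw axis at x 50.8, 2.5 mm over the underside. 90 g
- mat_spot (a point): a point on top of the flat, 2 mm thick cutting mat, at the middle of its empty end: 130 mm of it along y and 100 mm along x are free to put something down for a while
- jar_a: bystander: screw-lid glass jar, 67 mm across, 81 mm tall, at the left edge of the desk; origin at the centre of its underside, z up

How it is judged:
By the outcome, as a careful person would: the job done as asked, in the order asked, and still so for the second after the job is handed in, with the robot touching nothing.
Of screw_c, screw_d only 1 to 2 are there at a start; the rules pass over those that are not, and their reading is None.
At some moment in a run one of leaf_a, leaf_b, leaf_c, leaf_d may be knocked a few centimetres aside while the robot is not near it.
It also fails if it takes over 210 s, if anything falls off the work surface, if the arm or the gripper's body presses on something with over 40 N, if the wrist force passes 120 N, or if a joint passes its speed limit or range.

## Robot

A 6-joint arm with a two-finger parallel gripper is mounted at the origin on a cart in front of the work surface, level with it; the furniture and walls round the work are solid. World frame = base frame: x ahead of the robot, y to its left, z up, the work surface at z = 0. Lengths are in mm, angles in rad, forces in N, time in s.
With the tool pointing down it reaches from about 350 to 725 mm from the base axis. Payload 4.3 kg.
Tool frame: the origin (TCP) lies midway between the tips of the shut fingers; the grasp point (between the pads) lies 19 mm behind it; z points along the fingers, y is the direction in which the jaws open and shut (so a half turn about z gives the same grasp; the last joint's range is limited). The gripper opens to 85 mm and grips with 20 to 120 N. Pads are 22 mm wide; open, the fingers measure 114 mm over their backs; the gripper's body (76 mm by 85 mm) begins 54 mm behind the grasp point. The pads swing forward as they close: fully open they stand 13 mm farther back than shut.
Start: joints at [-0.11, 0.377, 0.081, 1.274, 0, 1.46], TCP at [575.036, 0.002, 231.329] pointing down, gripper open.
Joint ranges: [-2.72, 2.72], [-0.84, 1.66], [-1.02, 1.22], [-1.77, 2.12], [-1.37, 1.28], [-3.14, 3.14]. Speed limits (rad/s): [2.57, 2.57, 3.14, 3.14, 3.14, 3.14].

## Interface

Orientations are given as a rotation vector (axis times angle).
In Python, from bench import robot, camera, camera_info, close_job gives the robot as it stands.
- The arm moves only by the tool jog_arm, never from a script. Its argument "moves" is a list of rows, each a list of 3 entries, a list of its own where there are three numbers: the finger opening in mm, from 0 to 85.4, then the shift along the tool's x, y, z in mm, then the turn, a rotation vector about the tool's x, y, z in rad. In form: [[gripper, [dx, dy, dz], [ax, ay, az]], ...]. A call has 1 to 8 rows; each row shifts and turns the commanded pose from where the row before left it, along the tool's axes as they then stand; what a row does not reach is not made up. A row lasts 1/12 s, in which the tool goes at most 41.7 mm and 7.16 degrees, less where a joint would pass 70% of its speed; a pose out of reach is approached as far as the arm can. A call is refused whole if a number of a shift passes 41.7 or a number of a turn 0.125, either way. A call with a gripper value outside its range is refused whole. The fingers move at their own pace and stop on an object; "grip_force" is the grip in N (left out, the last holds). Time passes only in rows, so rows that do not move let the fingers close. It gives the time, the measured TCP pose, the force and the opening at its end, in the units of the state.
- robot.read_state(): the state, without advancing time (a new reading comes with each control period).
- camera(name): name is "scene" or "side" or "wrist"; returns (picture, depth): 384x512x3 uint8, red, green, blue; 384x512 float32, mm along the optical axis (not along the pixel's ray), 0 where there is no reading.
- camera_info(name): a dict with "K" (3x3 intrinsics, pixels), "R" (3x3) and "t" (3): a world point X has camera coordinates R X + t; the wrist camera has in their place "T_tool_cam" (4x4, takes a point from camera to tool coordinates, whose origin is the TCP and whose axes are the flange's). Camera axes: x right, y down, z forward; pixel columns grow to the right and rows downward; lengths in mm; the calibration is good to about 2 mm. A picture is of the moment at which its call begins: read the wrist's pose just before it. camera_info takes no time and is no camera call.
- close_job(): hands the job in, once; it reports no verdict.
The state is a dict: "time_s": time; "joints": joint angles; "qd": joint speeds; "joint_torque": joint torques, N m; "eef_pos": TCP position; "ee_rot": TCP orientation; "force": force on the tool from outside, world axes, zero at the start; "torque": the same for the moment, N m; "width": finger opening in mm.
Only numpy, scipy, OpenCV 4.12 (cv2) and the standard library are available. Lean on these libraries where they do the work, as an engineer would, in place of code of your own. Each camera call takes 0.05 s, during which the arm holds its last target. There are 200 camera calls.

## Working session

There is one attempt and no reset: what is moved stays moved. The work goes in short steps, Python scripts to look and compute and a tool call to move; the robot and the scene stay as the last step left them, time stands still between calls to the robot, and variables do not carry over. Pictures are saved under pics/ and viewed, about 12 in all and at most 16, crops included, and the job is handed in when it is done.

Besides the shell and the picture viewer there is one more tool, called after ">>>" as name(argument=value, ...), one argument or row to a line, values as JSON. jog_arm: Moves the arm, as the interface text tells. Its arguments: {"type":"object","properties":{"moves":{"type":"array","items":{"type":"array"}},"grip_force":{"type":"number"}},"required":["moves"]}

```bash
mkdir -p pics; cat > h.py <<'E'
import numpy as np,cv2
from bench import robot,camera,camera_info,close_job
from scipy.spatial.transform import Rotation as Ro
def cam(name,save=None):
    s=robot.read_state()
    im,d=camera(name); i=camera_info(name)
    K=np.array(i['K'])
    if name=='wrist':
        T=np.array(i['T_tool_cam']); R=Ro.from_rotvec(s['ee_rot']).as_matrix()
        Rc=R@T[:3,:3]; c=np.array(s['eef_pos'])+R@T[:3,3]
    else:
        Rw=np.array(i['R']); Rc=Rw.T; c=-Rw.T@np.array(i['t'])
    if save: cv2.imwrite('pics/'+save+'.png',cv2.resize(im[:,:,::-1],None,fx=1.5,fy=1.5,interpolation=cv2.INTER_CUBIC))
    return im,d,K,Rc,c
def pts(d,K,Rc,c):
    v,u=np.mgrid[:d.shape[0],:d.shape[1]]
    r=np.stack([(u-K[0,2])/K[0,0],(v-K[1,2])/K[1,1],np.ones(d.shape)],-1)
    return (r*d[...,None])@Rc.T+c
def ray(u,v,z,K,Rc,c):
    r=Rc@np.linalg.solve(K,[u,v,1.]); return c+r*(z-c[2])/r[2]
E
python3 - <<'E'
from h import *
s=robot.read_state();print(s)
for n in('scene','side','wrist'):
    im,d,K,Rc,c=cam(n,n+'0'); print(n,c,Rc[:,2],K[0,0],(d==0).mean()); np.savez('/tmp/'+n,im=im,d=d,P=pts(d,K,Rc,c))
E
```

```text
{'time_s': 0.0, 'joints': array([-1.10292746e-01,  3.78079196e-01,  7.96377476e-02,  1.27440204e+00,
        1.79337330e-05,  1.46046808e+00]), 'qd': array([-0.00056455, -0.00042176,  0.00101711, -0.00184362,  0.000599  ,
       -0.00146   ]), 'joint_torque': array([ 5.03441061e-04, -4.63600910e+01,  2.69876987e+01,  2.07655923e-02,
       -6.74222474e-05, -6.15417605e-06]), 'eef_pos': array([5.74348392e+02, 8.79969209e-02, 2.30356257e+02]), 'ee_rot': array([-2.22026367e+00, -2.22034244e+00,  1.98668121e-03]), 'force': array([0.62609516, 0.07254232, 0.84472482]), 'torque': array([ 0.00245157, -0.02559277,  0.0156344 ]), 'width': 85.31942538235698}
scene [ -88.59963648 -557.03661171  589.0646099 ] [ 0.62049183  0.56268954 -0.54623289] 408.0050487284068 0.0037485758463541665
side [365.61633806 919.17842572 452.98493828] [ 0.13202818 -0.91912482 -0.37118476] 370.8795145786752 0.0040130615234375
wrist [575.63188421  76.65193478 373.4378029 ] [-5.05882768e-04 -3.02268359e-01 -9.53222735e-01] 339.032659505064 0.0038706461588541665
```

View pics/scene0.png

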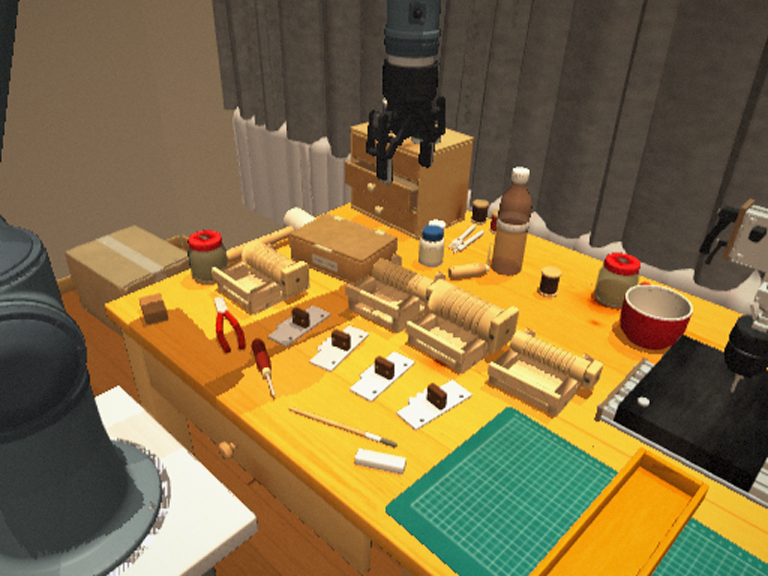

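View pics/wrist0.png

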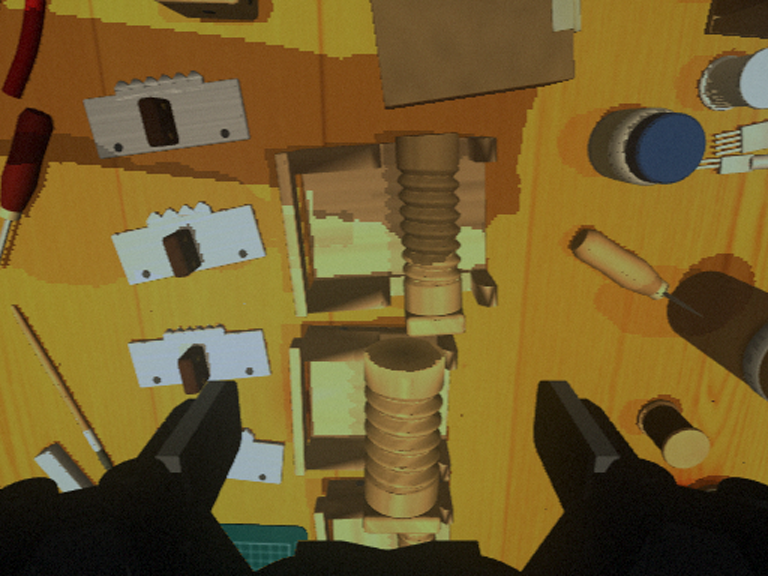

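```bash
cat > o.py <<'E'
from h import *
H=np.full((800,600),-1.);C=np.zeros((800,600,3),np.uint8)
for n in('scene','side','wrist'):
    f=np.load('/tmp/'+n+'.npz');P=f['P'].reshape(-1,3);I=f['im'].reshape(-1,3);ok=(f['d'].ravel()>0)&(P[:,2]<150)
    if n=='wrist': ok&=(np.indices(f['d'].shape)[0].ravel()<240)
    P=P[ok];I=I[ok];r=(400-P[:,1]).round().astype(int);q=(P[:,0]-200).round().astype(int)
    m=(r>=0)&(r<799)&(q>=0)&(q<599);o=np.argsort(P[m,2])
    r,q,z,I=r[m][o],q[m][o],P[m,2][o],I[m][o]
    for a in(0,1):
        for b in(0,1):
            k=z>H[r+a,q+b]-3;H[r[k]+a,q[k]+b]=z[k];C[r[k]+a,q[k]+b]=I[k]
for k in range(0,800,100):cv2.putText(C,str(400-k),(0,k+5),0,.4,(255,255,255));C[k,::4]=255
for k in range(0,600,100):cv2.putText(C,str(200+k),(k,10),0,.4,(255,255,255));C[::4,k]=255
C=cv2.resize(np.rot90(C,1).copy(),None,fx=1,fy=1)
cv2.imwrite('pics/ortho.png',C[:,:,::-1])
E
python3 o.py
```

```text
(no output)
```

View pics/ortho.png

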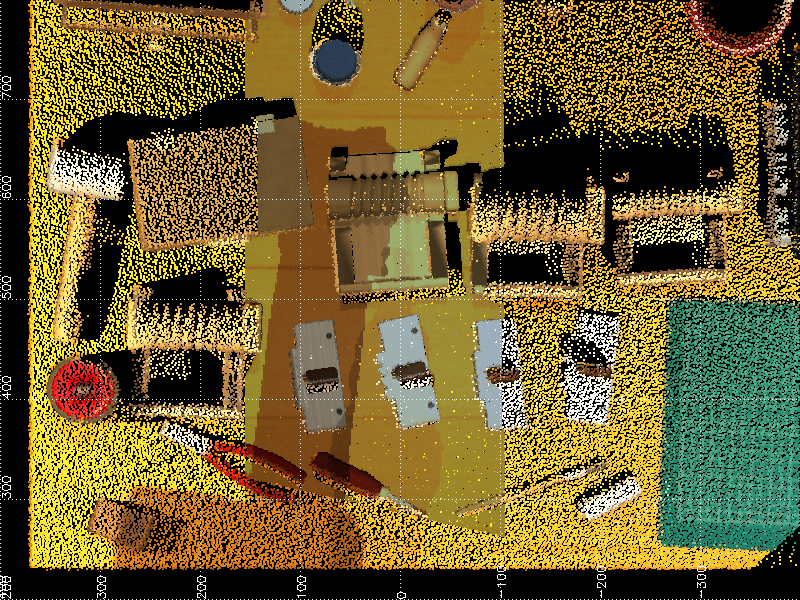

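>>> jog_arm(
  moves=[
    [85,[-35,-10,-12],[0,0,0]],
    [85,[-35,-10,-12],[0,0,0]],
    [85,[-35,-10,-12],[0,0,0]],
    [85,[-35,-10,-12],[0,0,0]],
    [85,[-30,-10,-12],[0,0,0]],
    [85,[0,0,0],[0,0,0]],
    [85,[0,0,0],[0,0,0]],
  ],
)

```text
time_s: 0.73
eef_pos: [524.9, -171.5, 291.8]
ee_rot: [2.224, 2.217, 0.001]
force: [-1.1, 0.4, -1.0]
width: 84.5
```

```bash
python3 - <<'E'
from h import *
s=robot.read_state();print(s['time_s'],s['eef_pos'],s['ee_rot'])
n='wrist';im,d,K,Rc,c=cam(n,'wr'); np.savez('/tmp/wr',im=im,d=d,P=pts(d,K,Rc,c))
E
```

```text
0.7333 [ 524.94142967 -171.5012009   291.75980246] [2.22436876e+00 2.21712958e+00 1.24633703e-03]
```

View pics/wr.png

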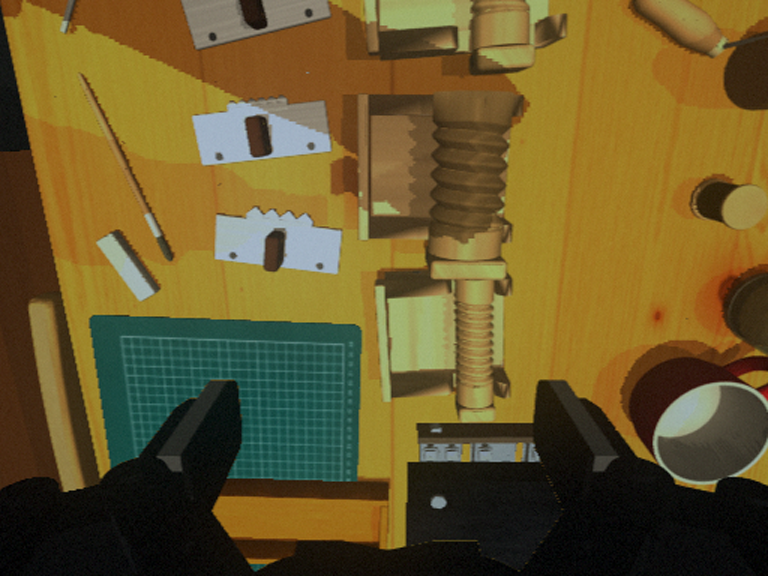

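>>> jog_arm(
  moves=[
    [85,[40,0,0],[0,0,0]],
    [85,[40,0,0],[0,0,0]],
    [85,[40,0,0],[0,0,0]],
    [85,[40,0,0],[0,0,0]],
    [85,[40,0,0],[0,0,0]],
    [85,[40,-10,0],[0,0,0]],
    [85,[40,-10,0],[0,0,0]],
    [85,[40,-10,0],[0,0,0]],
  ],
)

```text
time_s: 1.45
eef_pos: [493.3, 153.5, 290.3]
ee_rot: [-2.218, -2.223, 0.002]
force: [1.2, 0.5, 0.6]
width: 84.8
```

>>> jog_arm(
  moves=[
    [85,[40,-10,0],[0,0,0]],
    [85,[40,-10,0],[0,0,0]],
    [85,[0,0,0],[0,0,0]],
    [85,[0,0,0],[0,0,0]],
    [85,[0,0,0],[0,0,0]],
  ],
)

```text
time_s: 1.87
eef_pos: [474.1, 230.7, 290.6]
ee_rot: [-2.219, -2.224, 0.002]
force: [-0.3, -0.4, 0.7]
width: 84.6
```

```bash
python3 - <<'E'
from h import *
s=robot.read_state();print(s['time_s'],s['eef_pos'],s['ee_rot'])
n='wrist';im,d,K,Rc,c=cam(n,'wl'); np.savez('/tmp/wl',im=im,d=d,P=pts(d,K,Rc,c))
E
```

```text
1.8667 [474.14684153 230.7445737  290.59109884] [-2.21853361 -2.22403516  0.00232569]
```

View pics/wl.png

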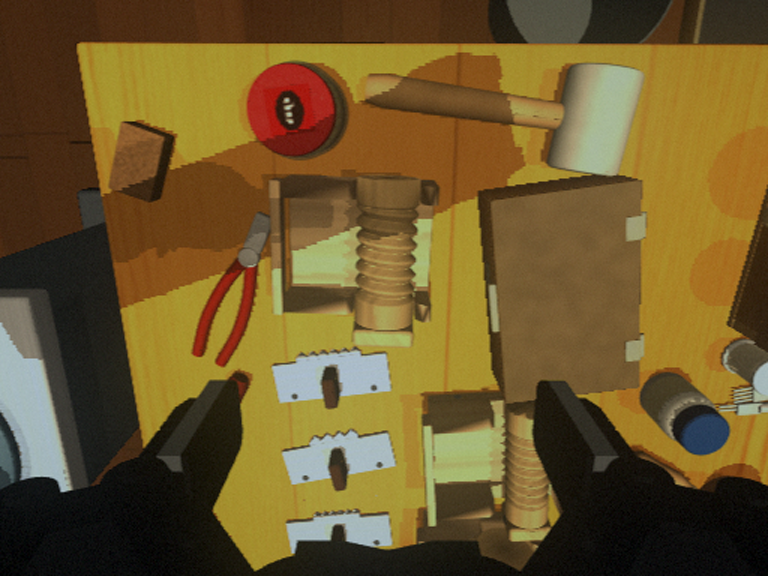

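```bash
cat > m.py <<'E'
from h import *
np.set_printoptions(precision=1,suppress=True)
S=dict(a=38,b=46,c=34,d=42)
def loadn(n):
    f=np.load('/tmp/'+n+'.npz');P=f['P'];ok=f['d']>0
    return P,f['im'],ok
def cradle(n,k,cx,cy):
    P,im,ok=loadn(n);z0=S[k]-2.5
    m=ok&(abs(P[...,0]-cx)<90)&(abs(P[...,1]-cy)<75)
    Q=P[m]
    desk=Q[(abs(Q[:,2])<5)][:,2]
    b=Q[(abs(Q[:,2]-z0-8)<2.5)&(Q[:,0]<cx-25)]
    l=Q[(abs(Q[:,2]-z0)<2.5)&(Q[:,0]<cx-15)]
    print(n,k,'desk',np.median(desk),desk.std(),'batten',len(b),np.median(b[:,2]) if len(b) else 0)
    for nm,A in(('bat',b),('ledge',l)):
        if len(A)>20:
            r=cv2.minAreaRect(A[:,:2].astype(np.float32));print(nm,'n',len(A),'c',np.array(r[0]),'sz',np.array(r[1]),'ang',round(r[2],2),'xr',np.percentile(A[:,0],[1,99]),'yr',np.percentile(A[:,1],[0.5,99.5]),'z',np.median(A[:,2]))
E
python3 - <<'E'
from m import *
cradle('wrist','b',605,0);cradle('wl','d',470,205);cradle('wr','a',585,-140);cradle('wr','c',590,-270);cradle('wrist','a',585,-140)
# screw profile: top height per y
for n,cx,cy in(('wrist',605,0),('wl',470,205),('wr',585,-140),('wr',590,-270)):
    P,im,ok=loadn(n);Q=P[ok]
    for y in range(cy-80,cy+81,10):
        q=Q[(abs(Q[:,1]-y)<1.5)&(abs(Q[:,0]-cx)<60)]
        if len(q)<5: continue
        t=np.percentile(q[:,2],99); h=q[q[:,2]>t-8]
        print(y,round(t,1),h[:,0].min().round(1),h[:,0].max().round(1),end=' | ')
    print()
E
```

```text
wrist b desk 0.32215976146787284 0.8389641804948433 batten 331 51.34649562242549
bat n 331 c [529.6 -27.2] sz [ 41.3 128.9] ang 30.03 xr [515.  577.7] yr [-73.5  37.3] z 51.34649562242549
ledge n 1851 c [554.   -3.7] sz [ 72.4 144.3] ang 4.01 xr [515.7 588.4] yr [-73.3  66.6] z 43.69970948326551
wl d desk 0.20426631590478905 0.8581385954849842 batten 632 47.482192277964685
bat n 632 c [387.8 215.1] sz [106.8   8.4] ang 87.94 xr [382.7 393.1] yr [162.  268.3] z 47.482192277964685
ledge n 1142 c [422.5 214.2] sz [ 68.4 112. ] ang 2.02 xr [390.4 451.3] yr [159.8 268.8] z 39.566222055954285
wr a desk 0.38301493880754833 0.8403948493155402 batten 673 43.66600405377511
bat n 673 c [ 513.2 -139.1] sz [ 45.4 128.2] ang 21.42 xr [503.5 511.7] yr [-180.3  -73.4] z 43.66600405377511
ledge n 1127 c [ 536.1 -135.3] sz [124.8  48.7] ang 89.22 xr [511.3 559. ] yr [-191.5  -72.9] z 35.846327164795355
wr c desk 0.15371126833977655 0.8402764447674832 batten 481 39.41919326566989
bat n 481 c [ 522.3 -271.6] sz [  8.  106.8] ang 3.1 xr [516.7 527.8] yr [-324.7 -218.8] z 39.41919326566989
ledge n 826 c [
[... 1288 characters left out ...]
579.9 | -170 362.0 577.2 591.5 | -160 373.0 525.0 590.4 | -150 79.2 571.5 603.4 | -140 75.5 567.4 605.0 | -130 78.5 563.6 601.7 | -120 80.3 569.2 605.7 | -110 77.8 572.3 605.7 | -100 76.5 567.0 601.2 | -90 80.7 567.3 604.8 | -80 80.8 568.8 606.1 | -70 2.4 525.8 644.8 | -60 55.4 590.1 595.1 | 
-350 1.8 530.8 649.8 | -340 50.4 589.0 616.6 | -330 51.3 587.6 618.5 | -320 50.8 590.2 616.2 | -310 50.3 589.5 630.1 | -300 49.1 588.2 612.7 | -290 47.8 589.5 610.5 | -280 49.8 588.6 613.9 | -270 50.2 586.8 613.5 | -260 49.1 586.6 613.2 | -250 48.6 587.5 609.4 | -240 50.5 585.6 611.3 | -230 50.7 585.2 610.6 | -220 50.9 582.4 622.5 | -210 50.6 598.8 600.1 | -200 80.8 557.4 611.9 | -190 80.7 557.3 613.1 |
```

```bash
cat >> m.py <<'E'
from scipy.optimize import least_squares
Rd=dict(a=20,b=28,c=16,d=24); BX=dict(a=82,b=90,c=78,d=86)
def cradle2(n,k,bx,by,yaw=0.):
    P,im,ok=loadn(n);z0=S[k]-2.5;Q=P[ok]
    for _ in range(4):
        u=np.array([-np.sin(yaw),np.cos(yaw)]);v=np.array([np.cos(yaw),np.sin(yaw)])
        r=Q[:,:2]-[bx,by];a=r@u;x=r@v
        m=(abs(a)<60)&(abs(x)<9)&(abs(Q[:,2]-z0-8)<2.5)
        A=Q[m]; aa=a[m];xx=x[m]
        p=np.polyfit(aa,xx,1); yaw-=np.arctan(p[0])
        e=np.percentile(aa,[1,99]); xe=np.percentile(xx-p[0]*aa,[2,98])
        c=np.array([bx,by])+u*e.mean()+v*xe.mean(); bx,by=c
    v=np.array([np.cos(yaw),np.sin(yaw)])
    # ledge y extents
    r=Q[:,:2]-[bx,by];a=r@np.array([-v[1],v[0]]);x=r@v
    m=(abs(Q[:,2]-z0)<2)&(x>8)&(x<40)&(abs(a)<62)
    print(n,k,'batten',c,'yaw',round(yaw,4),'len',np.ptp(e),'w',np.ptp(xe),'ledge a',np.percentile(a[m],[1,99]),'seat',c+v*BX[k],'n',len(aa))
    return yaw
def screw(n,k,cx,cy,yaw,zc):
    P,im,ok=loadn(n);Q=P[ok];R=Rd[k]
    def fr(q,x0,y0,t): 
        r=q[:,:2]-[x0,y0];return r@[np.cos(t),np.sin(t)],r@[-np.sin(t),np.cos(t)]
    x,a=fr(Q,cx,cy,yaw)
    m=((abs(a-48)<7)|(abs(a+48)<7))&(abs(x)<R+4)&(Q[:,2]>zc+R*.35)&(Q[:,2]<zc+R+5)
    A=Q[m]
    def f(p):
        x,a=fr(A,p[0],cy,p[1]);return np.hypot(x,A[:,2]-p[2]-p[3]*a)-R
    s=least_squares(f,[cx,yaw,zc,0],loss='soft_l1'); p=s.x
    x,a=fr(Q,p[0],cy,p[1]);g=(abs(x)<R*.5)&(Q[:,2]>zc+R*.6)&(Q[:,2]<zc+R+6)&(abs(a)<85)
    e=np.percentile(a[g],[.5,99.5]);mid=e.mean()+8.0 # ends -73,57
    print('screw',n,k,'axis x@cy,yaw,z,tilt',p[0].round(1),p[1:].round(4),'len',np.ptp(e).round(1),'origin',np.array([p[0]-np.sin(p[1])*mid,cy+np.cos(p[1])*mid]),'rms',np.sqrt(np.mean(f(p)**2)).round(2),len(A))
E
cat > run1.py <<'E'
from m import *
cradle2('wrist','b',513,15,.03);cradle2('wl','d',387.8,215,-.03);cradle2('wr','a',508,-127,0);cradle2('wrist','a',508,-127,0);cradle2('wr','c',522,-271,.05)
screw('wrist','a',604,15,.04,38);screw('wl','d',473,213,-.03,42);screw('wr','b',586,-138,0,53);screw('wr','c',600,-275,.04,34)
E
python3 run1.py
```

```text
wrist b batten [513.4   7.7] yaw 0.0698 len 104.81201789463547 w 7.683239528380768 ledge a [-54.1  53.3] seat [603.1  14. ] n 923
wl d batten [387.9 215.3] yaw -0.0362 len 105.25449400808347 w 7.656395273432365 ledge a [-54.   53.6] seat [473.8 212.2] n 632
wr a batten [ 507.5 -126.5] yaw -0.0143 len 104.93154200279729 w 7.002828271367977 ledge a [-53.9  53.9] seat [ 589.5 -127.7] n 671
wrist a batten [ 508.3 -125.7] yaw -0.0136 len 105.18490409841638 w 7.643131649678212 ledge a [-54.9  53.4] seat [ 590.3 -126.8] n 630
wr c batten [ 522.2 -271.8] yaw 0.0524 len 105.11834495880686 w 7.632858683055256 ledge a [-54.6  53.2] seat [ 600.1 -267.7] n 481
screw wrist a axis x@cy,yaw,z,tilt 603.2 [ 0.1 38.2  0. ] len 155.5 origin [602.3  29.6] rms 0.61 1116
screw wl d axis x@cy,yaw,z,tilt 473.6 [-0. 42.  0.] len 127.9 origin [473.7 214.5] rms 0.62 937
screw wr b axis x@cy,yaw,z,tilt 586.0 [-0.  51.7 -0. ] len 128.0 origin [ 586.1 -129.6] rms 2.31 1316
screw wr c axis x@cy,yaw,z,tilt 600.5 [ 0.1 34.2 -0. ] len 127.6 origin [ 600.1 -267.8] rms 1.11 493
```

```bash
python3 - <<'E'
from m import *
P,im,ok=loadn('wrist');Q=P[ok]
for t in np.arange(-70,86,4):
    y=14+t; q=Q[(abs(Q[:,1]-y)<2)&(abs(Q[:,0]-(603-.06*t))<12)&(Q[:,2]<90)]
    print(round(y),np.percentile(q[:,2],95).round(0) if len(q)>3 else None,end='; ')
print()
for n in('wr','scene'):
    P,im,ok=loadn(n);h=cv2.cvtColor(im,cv2.COLOR_RGB2HSV)
    m=ok&(h[...,0]>65)&(h[...,0]<100)&(h[...,1]>90)&(abs(P[...,2]-2)<5)&(P[...,1]<-150)&(P[...,0]>200)
    A=P[m];print(n,len(A),np.percentile(A[:,0],[.5,99.5]),np.percentile(A[:,1],[.2,1,50,99,99.8]))
    for x in range(270,500,30):
        r=A[abs(A[:,0]-x)<5][:,1];r=np.sort(r);g=np.diff(r);i=g.argmax();print(x,r[0].round(),r[-1].round(),'gap',r[i].round(),r[i+1].round())
    m=ok&(abs(P[...,0]-380)<90)&(P[...,1]<-330)&(P[...,1]>-600)&(P[...,2]>10)&(P[...,2]<80);A=P[m];print('tray',np.percentile(A[:,1],[1,50,99]),A[:,2].max())
E
```

```text
-56 59.0; -52 59.0; -48 59.0; -44 58.0; -40 59.0; -36 59.0; -32 59.0; -28 59.0; -24 59.0; -20 58.0; -16 58.0; -12 56.0; -8 59.0; -4 57.0; 0 58.0; 4 58.0; 8 56.0; 12 59.0; 16 57.0; 20 58.0; 24 58.0; 28 56.0; 32 59.0; 36 57.0; 40 58.0; 44 58.0; 48 57.0; 52 59.0; 56 59.0; 60 59.0; 64 59.0; 68 59.0; 72 59.0; 76 2.0; 80 2.0; 84 2.0; 88 51.0; 92 62.0; 96 62.0; 
wr 14678 [252.6 498.9] [-544.5 -433.8 -326.7 -262.3 -259.5]
270 -412.0 -258.0 gap -412.0 -410.0
300 -384.0 -259.0 gap -381.0 -379.0
330 -349.0 -261.0 gap -327.0 -325.0
360 -433.0 -262.0 gap -433.0 -325.0
390 -551.0 -263.0 gap -545.0 -434.0
420 -437.0 -264.0 gap -437.0 -435.0
450 -437.0 -266.0 gap -322.0 -321.0
480 -439.0 -267.0 gap -288.0 -286.0
tray [-514.1 -437.  -432.5] 31.064541146368583
scene 11662 [251.8 494.4] [-600.3 -589.7 -361.  -264.2 -260.7]
270 -399.0 -258.0 gap -273.0 -271.0
300 -423.0 -260.0 gap -288.0 -286.0
330 -424.0 -261.0 gap -273.0 -271.0
360 -425.0 -262.0 gap -264.0 -262.0
390 -525.0 -264.0 gap -517.0 -426.0
420 -557.0 -266.0 gap -517.0 -428.0
450 -588.0 -267.0 gap -520.0 -429.0
480 -605.0 -269.0 gap -520.0 -429.0
tray [-518.9 -440.4 -431. ] 31.414205995971543
```

>>> jog_arm(
  moves=[
    [85,[-37,11,0],[0,0,0]],
    [85,[-37,11,0],[0,0,0]],
    [85,[-37,11,0],[0,0,0]],
    [85,[-37,11,0],[0,0,0]],
    [85,[-37,11,0],[0,0,0]],
    [85,[-37,11,0],[0,0,0]],
    [85,[-37,11,0],[0,0,0]],
    [85,[-37,11,0],[0,0,0]],
  ],
)

```text
time_s: 2.58
eef_pos: [562.8, -69.8, 291.3]
ee_rot: [2.225, 2.218, 0.0]
force: [1.3, 0.5, 1.1]
width: 85.0
```

>>> jog_arm(
  moves=[
    [85,[-37,11,0],[0,0,0]],
    [85,[-34,12,0],[0,0,0]],
    [85,[0,0,30],[0,0,0]],
    [85,[0,0,35],[0,0,0]],
    [85,[0,0,35],[0,0,0]],
    [85,[0,0,35],[0,0,0]],
    [85,[0,0,0],[0,0,0]],
    [85,[0,0,0],[0,0,0]],
  ],
)

```text
time_s: 3.25
eef_pos: [583.3, -137.6, 154.5]
ee_rot: [-2.22, -2.215, 0.004]
force: [1.1, -0.3, 0.4]
width: 84.9
```

>>> jog_arm(
  moves=[
    [85,[1,2,35],[0,0,0]],
    [85,[0,0,35],[0,0,0]],
    [85,[0,0,30],[0,0,0]],
    [85,[0,0,15],[0,0,0]],
    [85,[0,0,9],[0,0,0]],
    [85,[0,0,0],[0,0,0]],
  ],
)

```text
time_s: 3.75
eef_pos: [588.8, -136.8, 33.0]
ee_rot: [2.222, 2.22, 0.001]
force: [0.5, 0.2, -0.7]
width: 84.8
```

>>> jog_arm(
  moves=[
    [0,[0,0,0],[0,0,0]],
    [0,[0,0,0],[0,0,0]],
    [0,[0,0,0],[0,0,0]],
    [0,[0,0,0],[0,0,0]],
    [0,[0,0,0],[0,0,0]],
    [0,[0,0,0],[0,0,0]],
    [0,[0,0,0],[0,0,0]],
    [0,[0,0,0],[0,0,0]],
  ],
  grip_force=60,
)

```text
time_s: 4.42
eef_pos: [585.2, -136.6, 34.5]
ee_rot: [-2.221, -2.219, 0.007]
force: [-10.8, -0.2, 10.1]
width: 53.1
```

>>> jog_arm(
  moves=[
    [0,[0,0,-10],[0,0,0]],
    [0,[0,0,-20],[0,0,0]],
    [0,[0,0,-30],[0,0,0]],
    [0,[0,0,-30],[0,0,0]],
    [0,[0,0,-10],[0,0,0]],
    [0,[0,0,0],[0,0,0]],
    [0,[0,0,0],[0,0,0]],
  ],
)

```text
time_s: 5.0
eef_pos: [588.8, -136.2, 132.8]
ee_rot: [2.22, 2.22, 0.002]
force: [-0.7, -0.5, -3.6]
width: 52.7
```

```bash
python3 - <<'E'
from h import *
s=robot.read_state();print(s['time_s'],s['eef_pos'],s['ee_rot'],s['width'],s['force'])
im,d,K,Rc,c=cam('wrist'); a=cv2.resize(im,(400,300))
im,d,K,Rc,c=cam('side');b=im[130:280,60:260];b=cv2.resize(b,(400,300))
cv2.imwrite('pics/g1.png',np.hstack([a,b])[:,:,::-1])
E
```

```text
5.0 [ 588.79620523 -136.20771789  132.80926552] [2.22001042e+00 2.22011198e+00 1.67472031e-03] 52.726158499852694 [-0.7302056  -0.54531153 -3.60033113]
```

View pics/g1.png

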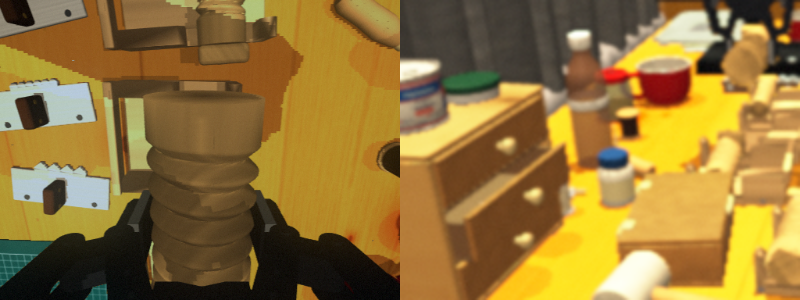

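>>> jog_arm(
  moves=[
    [0,[-15,-15,0],[0,0,0]],
    [0,[-30,-27,0],[0,0,0]],
    [0,[-35,-32,0],[0,0,0]],
    [0,[-35,-32,0],[0,0,0]],
    [0,[-35,-32,0],[0,0,0]],
    [0,[-30,-26,0],[0,0,0]],
    [0,[-19,-16,0],[0,0,0]],
    [0,[-10,-8,0],[0,0,0]],
  ],
)

```text
time_s: 5.77
eef_pos: [408.2, -333.5, 130.3]
ee_rot: [-2.223, -2.214, 0.002]
force: [0.5, 0.4, -3.6]
width: 52.5
```

>>> jog_arm(
  moves=[
    [0,[0,0,20],[0,0,0]],
    [0,[0,0,30],[0,0,0]],
    [0,[0,0,30],[0,0,0]],
    [0,[0,0,20],[0,0,0]],
    [0,[0,0,0],[0,0,0]],
    [0,[0,0,0],[0,0,0]],
  ],
)

```text
time_s: 6.27
eef_pos: [410.3, -330.0, 30.4]
ee_rot: [-2.217, -2.218, -0.001]
force: [0.1, 0.1, -3.1]
width: 53.1
```

```bash
python3 - <<'E'
from m import *
s=robot.read_state();print(s['time_s'],s['eef_pos'],s['ee_rot'],s['width'],s['force'])
im,d,K,Rc,c=cam('wrist');P=pts(d,K,Rc,c);Q=P[d>0]
x0,y0,z0=s['eef_pos']
for t in range(0,100,6):
    q=Q[(abs(Q[:,1]-y0-t)<2)&(abs(Q[:,0]-x0)<26)&(abs(Q[:,2]-z0-20)<32)]
    if len(q)<10: continue
    k=q[:,2]>q[:,2].max()-10
    print(t,q[:,2].max().round(1),q[k,0].min().round(1),q[k,0].max().round(1))
E
```

```text
6.2667 [ 410.3 -330.    30.4] [-2.2 -2.2 -0. ] 53.09715867772676 [ 0.1  0.1 -3.1]
0 75.3 384.3 432.4
6 75.7 384.3 428.8
12 82.1 384.8 421.8
18 76.4 391.6 431.7
24 72.2 391.4 431.3
30 76.6 392.5 432.4
36 74.6 390.6 428.3
42 76.2 392.3 433.4
48 77.2 392.1 432.2
54 77.2 391.8 433.1
60 77.1 391.8 433.0
```

>>> jog_arm(
  moves=[
    [0,[-5,-3,0],[0,0,0]],
    [0,[-5,-3,0],[0,0,0]],
    [0,[0,0,9],[0,0,0]],
    [0,[0,0,6],[0,0,0]],
    [0,[0,0,2],[0,0,0]],
    [0,[0,0,1.5],[0,0,0]],
    [0,[0,0,0],[0,0,0]],
  ],
)

```text
time_s: 6.9
eef_pos: [405.3, -341.9, 13.7]
ee_rot: [-2.221, -2.221, 0.0]
force: [-0.5, -0.1, -2.3]
width: 52.7
```

>>> jog_arm(
  moves=[
    [0,[0,0,1],[0,0,0]],
    [0,[0,0,1],[0,0,0]],
    [0,[0,0,0],[0,0,0]],
  ],
)

```text
time_s: 7.15
eef_pos: [405.6, -342.0, 13.5]
ee_rot: [2.221, 2.222, -0.001]
force: [-4.2, 4.3, 13.9]
width: 52.8
```

>>> jog_arm(
  moves=[
    [85,[0,0,0],[0,0,0]],
    [85,[0,0,0],[0,0,0]],
    [85,[0,0,0],[0,0,0]],
    [85,[0,0,0],[0,0,0]],
    [85,[0,0,0],[0,0,0]],
    [85,[0,0,-20],[0,0,0]],
    [85,[0,0,-30],[0,0,0]],
    [85,[0,0,-35],[0,0,0]],
  ],
)

```text
time_s: 7.82
eef_pos: [404.3, -340.7, 95.8]
ee_rot: [-2.218, -2.218, -0.0]
force: [1.4, -0.3, -1.2]
width: 85.1
```

>>> jog_arm(
  moves=[
    [85,[40,10,-20],[0,0,0]],
    [85,[40,20,-10],[0,0,0]],
    [85,[40,25,0],[0,0,0]],
    [85,[40,25,0],[0,0,0]],
    [85,[40,25,0],[0,0,0]],
    [85,[40,25,0],[0,0,0]],
    [85,[40,25,0],[0,0,0]],
    [85,[40,25,0],[0,0,0]],
  ],
)

```text
time_s: 8.48
eef_pos: [566.3, -55.5, 124.0]
ee_rot: [2.221, 2.221, 0.0]
force: [1.3, -1.6, -0.8]
width: 85.2
```

>>> jog_arm(
  moves=[
    [85,[25,12,0],[0,0,0]],
    [85,[10,4,0],[0,0,0]],
    [85,[0,0,0],[0,0,0]],
    [85,[0,0,0],[0,0,0]],
  ],
)

```text
time_s: 8.82
eef_pos: [581.0, -22.8, 123.8]
ee_rot: [-2.221, -2.222, 0.002]
force: [0.0, -0.5, 0.4]
width: 85.0
```

```bash
python3 - <<'E'
from m import *
s=robot.read_state();print(s['time_s'],s['eef_pos'],s['ee_rot'])
for n in('scene','side','wrist'):
    im,d,K,Rc,c=cam(n,n+'1');np.savez('/tmp/'+n,im=im,d=d,P=pts(d,K,Rc,c))
    if n!='wrist': screw(n,'b',405,-335,0,30)
E
```

```text
8.8167 [581.  -22.8 123.8] [-2.2 -2.2  0. ]
screw scene b axis x@cy,yaw,z,tilt 406.7 [-0.  29.4 -0. ] len 129.2 origin [ 406.7 -335.2] rms 1.07 358
screw side b axis x@cy,yaw,z,tilt 407.3 [ 0.  30.9 -0. ] len 131.1 origin [ 407.3 -332.6] rms 3.79 44
```

View pics/scene1.png

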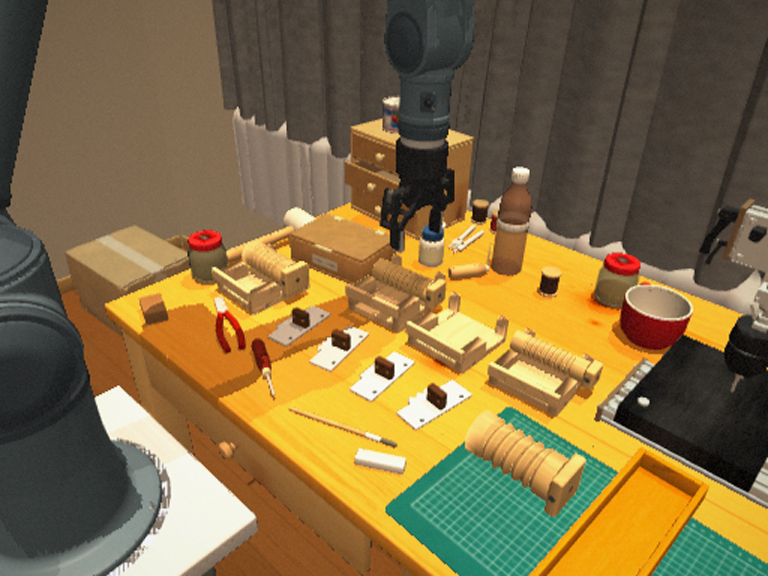

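>>> jog_arm(
  moves=[
    [85,[20,12,0],[0,0,-0.06]],
    [85,[14,10.5,0],[0,0,0]],
    [85,[0,0,20],[0,0,0]],
    [85,[0,0,30],[0,0,0]],
    [85,[0,0,30],[0,0,0]],
    [85,[0,0,20],[0,0,0]],
    [85,[0,0,6],[0,0,0]],
    [85,[0,0,0],[0,0,0]],
  ],
)

```text
time_s: 9.63
eef_pos: [600.8, 10.9, 16.3]
ee_rot: [-2.154, -2.282, 0.005]
force: [0.5, -0.8, -0.8]
width: 84.9
```

>>> jog_arm(
  moves=[
    [0,[0,0,0],[0,0,0]],
    [0,[0,0,0],[0,0,0]],
    [0,[0,0,0],[0,0,0]],
    [0,[0,0,0],[0,0,0]],
    [0,[0,0,0],[0,0,0]],
    [0,[0,0,0],[0,0,0]],
    [0,[0,0,0],[0,0,0]],
    [0,[0,0,0],[0,0,0]],
  ],
  grip_force=60,
)

```text
time_s: 10.3
eef_pos: [604.7, 11.9, 20.1]
ee_rot: [2.152, 2.285, 0.003]
force: [-1.1, -0.7, 6.0]
width: 37.6
```

>>> jog_arm(
  moves=[
    [0,[0,0,-10],[0,0,0]],
    [0,[0,0,-20],[0,0,0]],
    [0,[0,0,-30],[0,0,0]],
    [0,[0,0,-30],[0,0,0]],
    [0,[0,0,-10],[0,0,0]],
    [0,[0,0,0],[0,0,0]],
    [0,[0,0,0],[0,0,0]],
  ],
)

```text
time_s: 10.88
eef_pos: [603.4, 12.1, 118.3]
ee_rot: [2.153, 2.286, 0.001]
force: [0.3, -0.1, -1.5]
width: 37.8
```

```bash
cat >> m.py <<'E'
def hand(R,grip):
    """pose of held screw relative to TCP from the +y part seen by the wrist camera; grip = TCP's offset along screw"""
    s=robot.read_state();im,d,K,Rc,c=cam('wrist');Q=pts(d,K,Rc,c)[d>0]
    x0,y0,z0=s['eef_pos'];yaw=np.arctan2(-Ro.from_rotvec(s['ee_rot']).as_matrix()[0,0],Ro.from_rotvec(s['ee_rot']).as_matrix()[1,0])
    r=Q[:,:2]-[x0,y0];
    x=r@[np.cos(yaw),np.sin(yaw)];a=r@[-np.sin(yaw),np.cos(yaw)]
    m=(a>20)&(a<80)&(abs(x)<R+6)&(Q[:,2]>z0+15)&(Q[:,2]<z0+60)
    end=np.percentile(a[m&(Q[:,2]>z0+R*.8+10)],99.7)
    m&=(a>end-17)
    A=np.c_[x,a,Q[:,2]-z0][m]
    f=lambda p:np.hypot(A[:,0]-p[0]-p[3]*A[:,1],A[:,2]-p[1]-p[2]*A[:,1])-R
    p=least_squares(f,[0,19,0,0],loss='soft_l1').x
    f0=lambda q:np.hypot(A[:,0]-q[0],A[:,2]-q[1])-R
    q=least_squares(f0,[0,19],loss='soft_l1').x
    np.set_printoptions(precision=3,suppress=True)
    print('t',s['time_s'],'tcp',np.array(s['eef_pos']),'yaw',round(yaw,4),'w',s['width'],'F',np.array(s['force']),'end',end,'=> origin at',end-57,'4par',p,'journal x,z rel',q,'n',len(A))
E
python3 -c "
from m import *
hand(20,5)"
```

```text
t 10.8833 tcp [603.445  12.137 118.35 ] yaw 0.0601 w 37.809357149342226 F [ 0.267 -0.117 -1.54 ] end 59.68638656018595 => origin at 2.6863865601859516 4par [ 0.863 20.461 -0.048  0.   ] journal x,z rel [ 0.887 17.983] n 6309
```

>>> jog_arm(
  moves=[
    [0,[-10,0,0],[0,0,0.074]],
    [0,[-25,-2,0],[0,0,0]],
    [0,[-35,-3,0],[0,0,0]],
    [0,[-35,-3,0],[0,0,0]],
    [0,[-25,-3,0],[0,0,0]],
    [0,[-12,-1.3,0],[0,0,0]],
    [0,[0,0,0],[0,0,0]],
    [0,[0,0,0],[0,0,0]],
  ],
)

```text
time_s: 11.6
eef_pos: [588.4, -129.3, 116.4]
ee_rot: [-2.236, -2.202, 0.001]
force: [0.6, 0.5, -1.0]
width: 37.9
```

```bash
python3 -c "
from m import *
hand(20,5)
im,d,K,Rc,c=cam('wrist','a_over');np.savez('/tmp/wa',im=im,d=d,P=pts(d,K,Rc,c))
P,im,ok=loadn('wrist');cradle2('wrist','a',508,-126,-.014)
cradle2('scene','a',508,-126,-.014)
cradle2('side','a',508,-126,-.014)
"
```

```text
t 11.6 tcp [ 588.426 -129.302  116.413] yaw -0.015 w 37.851417961644486 F [ 0.598  0.451 -1.048] end 59.7036447454279 => origin at 2.7036447454279013 4par [ 0.967 20.368 -0.045  0.002] journal x,z rel [ 1.052 18.076] n 6317
wrist a batten [ 508.741 -125.956] yaw -0.0307 len 105.07611708872079 w 7.5703725401496005 ledge a [-54.125  53.854] seat [ 590.703 -128.47 ] n 1056
scene a batten [ 506.666 -126.59 ] yaw -0.0099 len 104.88629855217263 w 9.271688352374408 ledge a [-53.877  54.175] seat [ 588.662 -127.404] n 125
side a batten [ 507.538 -118.848] yaw -0.0197 len 96.85553868831741 w 7.395958132285575 ledge a [-57.234  48.791] seat [ 589.522 -120.462] n 36
```

View pics/a_over.png

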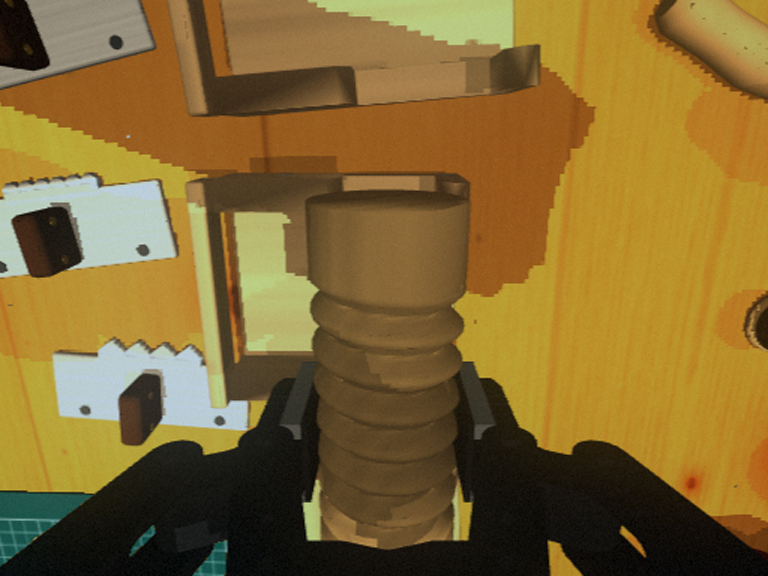

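>>> jog_arm(
  moves=[
    [0,[0,0.3,10],[0,0.045,0]],
    [0,[0,0,25],[0,0,0]],
    [0,[0,0,25],[0,0,0]],
    [0,[0,0,15],[0,0,0]],
    [0,[0,0,7],[0,0,0]],
    [0,[0,0,0],[0,0,0]],
    [0,[0,0,0],[0,0,0]],
  ],
)

```text
time_s: 12.28
eef_pos: [590.1, -125.5, 36.4]
ee_rot: [-2.212, -2.185, -0.05]
force: [0.2, 0.0, -1.3]
width: 37.8
```

```bash
python3 -c "
from m import *
hand(20,5)
"
```

```text
t 12.2833 tcp [ 590.111 -125.516   36.415] yaw -0.0126 w 37.79828096394733 F [ 0.164  0.031 -1.272] end 58.52723560191893 => origin at 1.5272356019189317 4par [ 1.049 20.541 -0.004 -0.002] journal x,z rel [ 0.958 20.357] n 6315
```

>>> jog_arm(
  moves=[
    [0,[-4,0,3],[0,0,0]],
    [0,[0,0,4],[0,0,0]],
    [0,[0,0,4],[0,0,0]],
    [0,[0,0,3],[0,0,0]],
    [0,[0,0,2],[0,0,0]],
    [0,[0,0,0],[0,0,0]],
  ],
)

```text
time_s: 12.83
eef_pos: [590.2, -129.8, 20.5]
ee_rot: [-2.215, -2.184, -0.05]
force: [-1.6, -0.1, 4.0]
width: 37.7
```

>>> jog_arm(
  moves=[
    [0,[0,0,2],[0,0,0]],
    [0,[0,0,1],[0,0,0]],
    [0,[0,0,0],[0,0,0]],
  ],
)

```text
time_s: 13.08
eef_pos: [590.7, -130.0, 19.9]
ee_rot: [-2.216, -2.185, -0.051]
force: [-5.0, 2.2, 18.0]
width: 37.8
```

```bash
python3 -c "
from m import *
hand(20,5)
"
```

```text
t 13.0833 tcp [ 590.685 -129.952   19.932] yaw -0.0139 w 37.76670151843128 F [-5.008  2.248 18.006] end 58.95656810587074 => origin at 1.956568105870737 4par [ 2.235 19.846 -0.033 -0.019] journal x,z rel [ 1.279 18.181] n 6589
```

>>> jog_arm(
  moves=[
    [85,[0,0,0],[0,0,0]],
    [85,[0,0,0],[0,0,0]],
    [85,[0,0,0],[0,0,0]],
    [85,[0,0,0],[0,0,0]],
    [85,[0,0,-15],[0,0,0]],
    [85,[0,0,-35],[0,0,0]],
    [85,[0,0,-40],[0,-0.045,0]],
    [85,[-10,-10,-40],[0,0,0.015]],
  ],
)

```text
time_s: 13.8
eef_pos: [580.2, -141.4, 146.7]
ee_rot: [-2.25, -2.191, 0.0]
force: [0.9, 0.8, 0.5]
width: 85.2
```

>>> jog_arm(
  moves=[
    [85,[-5,-15,-40],[0,0,0]],
    [85,[0,-15,-40],[0,0,0]],
    [85,[0,-10,-30],[0,0,0]],
    [85,[0,0,0],[0,0,0]],
    [85,[0,0,0],[0,0,0]],
  ],
)

```text
time_s: 14.22
eef_pos: [541.7, -147.7, 256.2]
ee_rot: [2.25, 2.185, 0.003]
force: [-0.1, 0.2, -0.3]
width: 84.7
```

```bash
cat > snap.py <<'E'
import sys
from m import *
s=robot.read_state();print(s['time_s'],np.array(s['eef_pos']),np.array(s['ee_rot']))
n=sys.argv[1]
im,d,K,Rc,c=cam('wrist',n);np.savez('/tmp/'+n,im=im,d=d,P=pts(d,K,Rc,c))
E
python3 snap.py w2; python3 -c "
from m import *
np.set_printoptions(precision=3,suppress=True)
cradle2('w2','a',508,-126,-.014);screw('w2','a',590,-127,-.014,38)
cradle2('w2','c',522,-271,.05);screw('w2','c',600,-268,.05,34)
"
```

```text
14.2167 [ 541.7 -147.7  256.2] [2.3 2.2 0. ]
w2 a batten [ 508.015 -126.148] yaw -0.0142 len 104.13879008385064 w 7.755074228041843 ledge a [-53.614  53.439] seat [ 590.007 -127.311] n 781
screw w2 a axis x@cy,yaw,z,tilt 591.2 [-0.013 38.225  0.002] len 127.7 origin [ 591.222 -126.844] rms 0.63 997
w2 c batten [ 522.364 -271.704] yaw 0.0538 len 105.54699741933125 w 7.609683980860638 ledge a [-54.772  53.224] seat [ 600.252 -267.51 ] n 534
screw w2 c axis x@cy,yaw,z,tilt 600.1 [ 0.052 34.052  0.002] len 154.2 origin [ 599.403 -254.508] rms 0.62 541
```

>>> jog_arm(
  moves=[
    [85,[-32,-22,10],[0,0,-0.03]],
    [85,[-32,-22,20],[0,0,0]],
    [85,[-32,-23,20],[0,0,0]],
    [85,[-32,-23,25],[0,0,0]],
    [85,[-32,-23,25],[0,0,0]],
    [85,[-32,-22,20],[0,0,0]],
    [85,[0,0,0],[0,0,0]],
    [85,[0,0,0],[0,0,0]],
  ],
)

```text
time_s: 14.93
eef_pos: [410.3, -326.3, 138.7]
ee_rot: [-2.219, -2.213, -0.001]
force: [-0.4, 0.1, -0.3]
width: 85.0
```

```bash
python3 snap.py w3; python3 -c "
from m import *
np.set_printoptions(precision=3,suppress=True)
P,im,ok=loadn('w3');Q=P[ok]
for y in range(-330,-260,6):
    q=Q[(abs(Q[:,1]-y)<2)&(abs(Q[:,0]-407)<36)&(Q[:,2]<75)&(Q[:,2]>10)]
    if len(q)<9: continue
    t=np.percentile(q[:,2],99.5);k=q[:,2]>t-9;print(y,t.round(1),q[k,0].min().round(1),q[k,0].max().round(1))
"
```

```text
14.9333 [ 410.3 -326.3  138.7] [-2.2 -2.2 -0. ]
-330 55.9 391.4 428.6
-324 58.9 387.5 425.5
-318 54.2 386.4 427.8
-312 59.0 388.7 426.7
-306 56.3 386.4 423.2
-300 58.3 388.9 428.0
-294 59.2 387.0 427.8
-288 59.4 387.9 427.0
-282 59.3 388.1 427.5
```

>>> jog_arm(
  moves=[
    [85,[-7,-2,10],[0,0,0]],
    [85,[-7,-1,30],[0,0,0]],
    [85,[0,0,35],[0,0,0]],
    [85,[0,0,30],[0,0,0]],
    [85,[0,0,15],[0,0,0]],
    [85,[0,0,5],[0,0,0]],
    [85,[0,0,0],[0,0,0]],
  ],
)

```text
time_s: 15.57
eef_pos: [410.0, -339.3, 15.8]
ee_rot: [-2.216, -2.223, -0.0]
force: [1.1, -0.3, -0.1]
width: 85.3
```

>>> jog_arm(
  moves=[
    [0,[0,0,0],[0,0,0]],
    [0,[0,0,0],[0,0,0]],
    [0,[0,0,0],[0,0,0]],
    [0,[0,0,0],[0,0,0]],
    [0,[0,0,0],[0,0,0]],
    [0,[0,0,0],[0,0,0]],
    [0,[0,0,0],[0,0,0]],
  ],
  grip_force=60,
)

```text
time_s: 16.15
eef_pos: [411.1, -341.9, 19.5]
ee_rot: [2.218, 2.22, -0.0]
force: [-1.9, 1.5, 6.3]
width: 52.6
```

>>> jog_arm(
  moves=[
    [0,[0,0,-10],[0,0,0]],
    [0,[0,0,-25],[0,0,0]],
    [0,[0,0,-35],[0,0,0]],
    [0,[0,0,-35],[0,0,0]],
    [0,[0,0,-15],[0,0,0]],
    [0,[0,0,0],[0,0,0]],
    [0,[0,0,0],[0,0,0]],
  ],
)

```text
time_s: 16.73
eef_pos: [410.8, -341.5, 138.5]
ee_rot: [2.218, 2.221, 0.0]
force: [-0.6, -0.4, -4.9]
width: 52.6
```

```bash
python3 -c "
from m import *
hand(28,6)"
```

```text
t 16.7333 tcp [ 410.769 -341.475  138.47 ] yaw 0.0011 w 52.551229362812016 F [-0.584 -0.396 -4.861] end 62.82322346876429 => origin at 5.82322346876429 4par [ 1.546 13.869 -0.058  0.037] journal x,z rel [ 3.561 10.739] n 8385
```

>>> jog_arm(
  moves=[
    [0,[15,8,0],[0,0,0]],
    [0,[30,16,0],[0,0,0]],
    [0,[38,21,0],[0,0,0]],
    [0,[38,21,0],[0,0,0]],
    [0,[38,21,0],[0,0,0]],
    [0,[38,21,0],[0,0,0]],
    [0,[38,21,0],[0,0,0]],
    [0,[38,21,0],[0,0,0]],
  ],
)

```text
time_s: 17.45
eef_pos: [553.4, -74.5, 134.7]
ee_rot: [-2.217, -2.22, 0.004]
force: [0.7, -0.3, -4.1]
width: 52.4
```

>>> jog_arm(
  moves=[
    [0,[33,18,0],[0,0,0]],
    [0,[20,11,0],[0,0,0]],
    [0,[10,5,0],[0,0,0]],
    [0,[0,0,0],[0,0,-0.107]],
    [0,[0,0,0],[0,0.055,0]],
    [0,[0,0,0],[0,0,0]],
    [0,[0,0,0],[0,0,0]],
  ],
)

```text
time_s: 18.03
eef_pos: [587.4, -14.9, 135.6]
ee_rot: [-2.072, -2.303, -0.053]
force: [-0.7, -0.2, -3.0]
width: 52.5
```

```bash
python3 snap.py w4; python3 -c "
from m import *
hand(28,6)
cradle2('w4','b',513,8,.07)
cradle2('scene','b',513,8,.07)"
```

```text
18.0333 [587.4 -14.9 135.6] [-2.1 -2.3 -0.1]
t 18.0833 tcp [587.585 -14.669 135.977] yaw 0.1061 w 52.505089253793265 F [ 0.322 -0.012 -3.062] end 60.999868858131435 => origin at 3.9998688581314354 4par [ 1.564 14.742 -0.018  0.036] journal x,z rel [ 3.469 13.802] n 8436
w4 b batten [513.49    7.416] yaw 0.0695 len 104.69444984717977 w 7.649955320971281 ledge a [-53.904  53.464] seat [603.273  13.665] n 1860
scene b batten [511.939   6.521] yaw 0.0646 len 105.46960020420067 w 9.775032847207907 ledge a [-52.83   55.234] seat [601.751  12.333] n 98
```

>>> jog_arm(
  moves=[
    [0,[15,10,0],[0,0.015,0]],
    [0,[7.4,6.7,0],[0,0,0]],
    [0,[-1.4,0,20],[0,0,0]],
    [0,[-1.8,0,25],[0,0,0]],
    [0,[-1.8,0,25],[0,0,0]],
    [0,[-1,0,13],[0,0,0]],
    [0,[0,0,0],[0,0,0]],
    [0,[0,0,0],[0,0,0]],
  ],
)

```text
time_s: 18.8
eef_pos: [602.3, 10.2, 55.0]
ee_rot: [-2.062, -2.298, -0.07]
force: [0.2, 0.6, -3.1]
width: 52.8
```

```bash
python3 -c "
from m import *
hand(28,6)"
```

```text
t 18.8 tcp [602.324  10.2    54.953] yaw 0.1081 w 52.776345652886214 F [ 0.196  0.641 -3.105] end 60.538396370251945 => origin at 3.538396370251945 4par [ 1.45  14.756 -0.003  0.038] journal x,z rel [ 3.433 14.593] n 8429
```

>>> jog_arm(
  moves=[
    [0,[-0.3,0,5],[0,0,0]],
    [0,[-0.4,0,6],[0,0,0]],
    [0,[-0.4,0,5],[0,0,0]],
    [0,[-0.2,0,3],[0,0,0]],
    [0,[0,0,2],[0,0,0]],
    [0,[0,0,0],[0,0,0]],
  ],
)

```text
time_s: 19.35
eef_pos: [603.5, 10.3, 35.7]
ee_rot: [-2.064, -2.3, -0.074]
force: [-2.1, 2.4, 4.0]
width: 52.8
```

>>> jog_arm(
  moves=[
    [0,[0,0,1.5],[0,0,0]],
    [0,[0,0,1],[0,0,0]],
    [0,[0,0,0],[0,0,0]],
  ],
)

```text
time_s: 19.6
eef_pos: [603.7, 10.3, 35.4]
ee_rot: [-2.065, -2.3, -0.075]
force: [-7.9, 0.5, 17.6]
width: 52.6
```

```bash
python3 -c "
from m import *
hand(28,6)"
```

```text
t 19.6 tcp [603.672  10.264  35.434] yaw 0.1079 w 52.60910971346782 F [-7.854  0.475 17.621] end 61.75229342124625 => origin at 4.75229342124625 4par [-0.666 11.962 -0.024  0.071] journal x,z rel [ 3.121 10.654] n 7566
```

>>> jog_arm(
  moves=[
    [85,[0,0,0],[0,0,0]],
    [85,[0,0,0],[0,0,0]],
    [85,[0,0,0],[0,0,0]],
    [85,[0,0,0],[0,0,0]],
    [85,[0,0,-15],[0,0,0]],
    [85,[0,0,-35],[0,0,0]],
    [85,[0,0,-40],[0,-0.07,0]],
    [85,[0,-10,-40],[0,0,0.108]],
  ],
)

```text
time_s: 20.32
eef_pos: [594.1, 3.8, 162.2]
ee_rot: [2.221, 2.22, -0.002]
force: [0.2, 0.0, 1.0]
width: 85.3
```

>>> jog_arm(
  moves=[
    [85,[0,-20,-40],[0,0,0]],
    [85,[0,-20,-30],[0,0,0]],
    [85,[0,-15,-10],[0,0,0]],
    [85,[0,0,0],[0,0,0]],
    [85,[0,0,0],[0,0,0]],
  ],
)

```text
time_s: 20.73
eef_pos: [540.4, 2.9, 239.6]
ee_rot: [2.22, 2.22, 0.002]
force: [-0.2, -0.3, -0.8]
width: 85.2
```

```bash
python3 snap.py w5; python3 -c "
from m import *
np.set_printoptions(precision=3,suppress=True)
cradle2('w5','b',513,8,.07);screw('w5','b',603,13,.07,46);
cradle2('w5','a',508,-126,-.014);screw('w5','a',591,-127,-.014,38)"
```

```text
20.7333 [540.4   2.9 239.6] [2.2 2.2 0. ]
w5 b batten [513.257   7.557] yaw 0.0698 len 104.97135766280809 w 7.695121284210046 ledge a [-54.018  53.593] seat [603.037  13.837] n 859
screw w5 b axis x@cy,yaw,z,tilt 604.3 [ 0.072 46.162  0.002] len 127.9 origin [604.079  16.195] rms 0.61 1575
w5 a batten [ 508.033 -125.937] yaw -0.0178 len 104.92556213547803 w 7.595658609993817 ledge a [-54.8    53.731] seat [ 590.02  -127.395] n 591
screw w5 a axis x@cy,yaw,z,tilt 591.4 [-0.013 37.972  0.002] len 154.6 origin [ 591.562 -113.653] rms 0.59 718
```

View pics/w5.png

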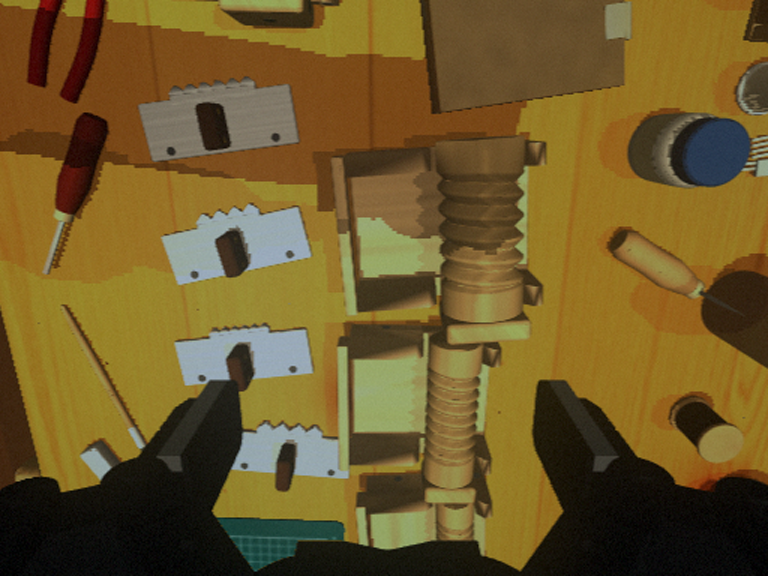

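```bash
cat > leaf.py <<'E'
from m import *
def leaves(n,zu=0.,box=(330,560,-260,260),pr=True):
    """leaves lying with underside at zu: origin from grip top, heading from plate rect"""
    P,im,ok=loadn(n);hs=cv2.cvtColor(im,cv2.COLOR_RGB2HSV)
    inb=ok&(P[...,0]>box[0])&(P[...,0]<box[1])&(P[...,1]>box[2])&(P[...,1]<box[3])
    inb[240:,150:]&=False
    pl=(inb&(abs(P[...,2]-zu-5)<3)&(hs[...,1]<90)).astype(np.uint8)
    gt=inb&(abs(P[...,2]-zu-31.5)<3)&(hs[...,2]<150)
    k,lab,st,ce=cv2.connectedComponentsWithStats(cv2.morphologyEx(pl,cv2.MORPH_CLOSE,np.ones((15,15))))
    out=[]
    for i in range(1,k):
        if st[i,4]<600: continue
        A=P[(lab==i)&(pl>0)][:,:2]; m=A.mean(0)
        g=P[gt][:,:2]; g=g[np.hypot(*(g-m).T)<35]
        if len(g)<15: continue
        o=np.array(cv2.minAreaRect(g.astype(np.float32))[0])
        # heading: principal axis of plate body = leaf y
        w,V=np.linalg.eigh(np.cov((A-m).T)); y=V[:,1]; x=np.array([y[1],-y[0]])
        for _ in range(3):
            r=A-o;a=r@y;b=r@x
            # back edge line (straight) : extreme at both sides; teeth side has |b| max
            if abs(b.max())<abs(b.min()): x=-x;y=-y;continue
            bins=np.arange(-48,49,6.);e=[(c,np.percentile(b[abs(a-c)<3],2)) for c in bins if (abs(a-c)<3).sum()>5]
            e=np.array(e);p=np.polyfit(e[:,0],e[:,1],1);t=np.arctan(p[0]);y=y*np.cos(t)+x*np.sin(t);y/=np.hypot(*y);x=np.array([y[1],-y[0]])
        r=A-o;a=r@y;b=r@x
        h=np.arctan2(x[1],x[0])
        tt=a[b>27.3]
        back=np.percentile(b,1)
        prof=[int(round(np.max(np.r_[b[(abs(a-c)<1)&(abs(b)<36)],-9]))) for c in range(-40,41,2)]
        out.append((o,h))
        if pr: print(n,'origin',o.round(1),'heading',round(h,3),'ext y',np.percentile(a,[.5,99.5]).round(1),'back',back.round(1),'span',np.percentile(tt,[1,99]).round(1) if len(tt) else None,'gripsz',np.array(cv2.minAreaRect(g.astype(np.float32))[1]).round(1));print(prof)
    return out
if __name__=='__main__':
    leaves('w5');leaves('wr');leaves('wl')
E
python3 leaf.py
```

```text
w5 origin [423.2  79.2] heading 1.697 ext y [-53.5  52.4] back -17.4 span [-27.4  26.8] gripsz [12.3 29.6]
[21, 21, 21, 21, 21, 26, 28, 29, 30, 27, 26, 29, 29, 29, 26, 26, 29, 29, 29, 27, 27, 28, 29, 28, 28, 26, 29, 30, 29, 27, 27, 28, 29, 29, 27, 24, 21, 21, 21, 21, 21]
w5 origin [427.9  -9.4] heading 1.76 ext y [-53.4  52.7] back -17.8 span [-21.2  20.4] gripsz [11.3 29.4]
[22, 22, 22, 22, 22, 22, 22, 21, 25, 28, 29, 31, 30, 29, 27, 28, 29, 31, 29, 28, 26, 27, 29, 30, 30, 27, 26, 26, 29, 30, 29, 27, 26, 21, 20, 21, 21, 20, 20, 20, 20]
w5 origin [424.3 -88.8] heading -1.461 ext y [-53.1  53.5] back -14.1 span [-53.1 -21.2] gripsz [9.9 1.7]
[30, 30, 31, 29, 28, 27, 28, 28, 28, 28, 28, 24, 12, 9, 7, 5, 3, 1, -1, 0, 0, -1, 9, 13, 14, 14, 14, 14, 15, 15, 15, 15, 15, 16, 16, 15, 16, 17, 17, 17, 17]
wr origin [429.  -16.7] heading 1.781 ext y [-53.1  52.9] back -10.6 span None gripsz [11.9 15.9]
[3, 4, 4, 5, 6, 6, 6, 7, 8, 8, 8, 8, 9, 9, 10, 10, 11, 11, -7, -8, -8, -8, -8, -6, -4, 5, 15, 15, 16, 16, 16, 17, 17, 18, 18, 19, 19, 20, 20, 21, 21]
wr origin [ 425.4 -102.6] heading 1.677 ext y [-53.6  52.9] back -17.1 span [-21.2  20.4] gripsz [12.1 29.3]
[22, 22, 22, 21, 22, 22, 22, 21, 26, 28, 28, 28, 27, 28, 28, 28, 26, 28, 29, 27, 27, 29, 29, 27, 26, 27, 28, 27, 26, 28, 28, 27, 26, 21, 21, 21, 22, 22, 22, 21, 21]
wr origin [ 431.4 -194.3] heading 1.428 ext y [-53.2  53. ] back -17.1 span [-24.2  24.6] gripsz [29.6 12.2]
[22, 22, 21, 21, 22, 22, 24, 28, 29, 31, 32, 31, 28, 26, 27, 30, 31, 32, 30, 28, 26, 28, 29, 31, 31, 31, 28, 25, 27, 29, 30, 32, 30, 27, 25, 21, 21, 21, 21, 21, 21]
```

>>> jog_arm(
  moves=[
    [85,[20,-30,10],[0,0,0]],
    [85,[20,-30,15],[0,0,0]],
    [85,[20,-30,15],[0,0,0]],
    [85,[16,-27,15],[0,0,0]],
    [85,[0,0,0],[0,0,-0.121]],
    [85,[0,0,0],[0,0,-0.121]],
    [85,[0,0,0],[0,0,-0.121]],
    [85,[0,0,0],[0,0,-0.121]],
  ],
)

```text
time_s: 21.45
eef_pos: [422.2, 79.2, 181.8]
ee_rot: [-1.614, -2.692, 0.003]
force: [0.0, 0.1, 0.6]
width: 85.3
```

>>> jog_arm(
  moves=[
    [85,[0,0,0],[0,0,-0.121]],
    [85,[0,0,0],[0,0,-0.121]],
    [85,[0,0,0],[0,0,-0.121]],
    [85,[0,0,0],[0,0,-0.121]],
    [85,[0,0,0],[0,0,-0.121]],
    [85,[0,0,0],[0,0,-0.121]],
    [85,[0,0,0],[0,0,-0.121]],
    [85,[0,0,0],[0,0,-0.121]],
  ],
)

```text
time_s: 22.12
eef_pos: [422.6, 79.0, 181.9]
ee_rot: [-0.177, -3.133, 0.0]
force: [0.6, 0.0, -0.5]
width: 84.8
```

>>> jog_arm(
  moves=[
    [85,[0,0,0],[0,0,-0.121]],
    [85,[0,0,0],[0,0,-0.121]],
    [85,[0,0,0],[0,0,-0.121]],
    [85,[0,0,0],[0,0,-0.121]],
    [85,[0,0,0],[0,0,-0.121]],
    [85,[0,0,0],[0,0,-0.121]],
    [85,[0,0,0],[0,0,-0.121]],
    [85,[0,0,0],[0,0,-0.121]],
  ],
)

```text
time_s: 22.78
eef_pos: [422.6, 79.0, 181.9]
ee_rot: [1.301, -2.856, -0.002]
force: [0.0, 0.5, -0.7]
width: 85.0
```

>>> jog_arm(
  moves=[
    [85,[0,0,0],[0,0,-0.121]],
    [85,[0,0,0],[0,0,-0.121]],
    [85,[0,0,0],[0,0,-0.121]],
    [85,[0,0,0],[0,0,-0.121]],
    [85,[0,0,0],[0,0,-0.121]],
    [85,[0,0,0],[0,0,-0.121]],
    [85,[0,0,0],[0,0,-0.121]],
    [85,[0,0,0],[0,0,0]],
  ],
)

```text
time_s: 23.45
eef_pos: [422.6, 79.0, 182.1]
ee_rot: [2.357, -2.074, -0.004]
force: [-0.3, -0.7, 0.6]
width: 84.8
```

```bash
cat >> m.py <<'E'
def yawof(s):
    M=Ro.from_rotvec(s['ee_rot']).as_matrix();return np.arctan2(-M[0,0],M[1,0])
def st():
    s=robot.read_state();print('t',round(s['time_s'],2),'tcp',np.array(s['eef_pos']).round(1),'yaw',round(yawof(s),4),'w',round(s['width'],1),'F',np.array(s['force']).round(1),'j6',round(s['joints'][5],2),'down',Ro.from_rotvec(s['ee_rot']).as_matrix()[:2,2].round(3));return s
E
python3 -c "
from leaf import *
st()
im,d,K,Rc,c=cam('wrist','w6');np.savez('/tmp/w6',im=im,d=d,P=pts(d,K,Rc,c))
leaves('w6')
im,d,K,Rc,c=cam('scene');np.savez('/tmp/scene',im=im,d=d,P=pts(d,K,Rc,c));leaves('scene')
"
```

```text
t 23.45 tcp [422.6  79.  182.1] yaw -3.0144 w 84.8 F [-0.3 -0.7  0.6] j6 -1.66 down [-0. -0.]
w6 origin [428.3  -9.8] heading 1.783 ext y [-52.8  53.2] back -17.3 span [-21.4  20.9] gripsz [11.9 29.8]
[22, 22, 22, 21, 21, 21, 22, 22, 26, 28, 30, 30, 30, 28, 26, 28, 29, 31, 30, 28, 27, 28, 30, 31, 30, 27, 27, 28, 30, 31, 30, 27, 26, 22, 22, 21, 21, 21, 22, 22, 21]
w6 origin [423.6  78.8] heading 1.69 ext y [-52.9  53. ] back -17.3 span [-26.3  27.1] gripsz [11.6 28.9]
[22, 22, 22, 22, 22, 27, 27, 30, 29, 28, 27, 28, 30, 30, 28, 26, 28, 29, 29, 28, 26, 27, 29, 29, 28, 26, 27, 29, 29, 28, 26, 28, 29, 29, 28, 26, 21, 21, 21, 21, 21]
```

View pics/w6.png

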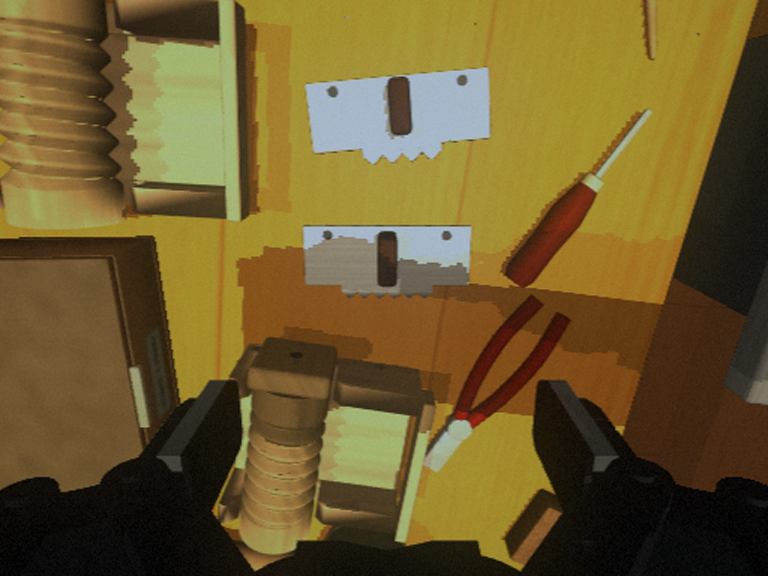

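>>> jog_arm(
  moves=[
    [85,[0,-0.8,40],[0,0,0.008]],
    [85,[0,0,40],[0,0,0]],
    [85,[0,0,40],[0,0,0]],
    [85,[0,0,30],[0,0,0]],
    [85,[0,0,16],[0,0,0]],
    [85,[0,0,7],[0,0,0]],
    [85,[0,0,0],[0,0,0]],
    [85,[0,0,0],[0,0,0]],
  ],
)

```text
time_s: 24.22
eef_pos: [424.1, 79.1, 11.2]
ee_rot: [2.347, -2.088, -0.0]
force: [0.8, -0.2, -0.6]
width: 84.9
```

>>> jog_arm(
  moves=[
    [0,[0,0,0],[0,0,0]],
    [0,[0,0,0],[0,0,0]],
    [0,[0,0,0],[0,0,0]],
    [0,[0,0,0],[0,0,0]],
    [0,[0,0,0],[0,0,0]],
    [0,[0,0,0],[0,0,0]],
    [0,[0,0,0],[0,0,0]],
    [0,[0,0,0],[0,0,0]],
  ],
  grip_force=50,
)

```text
time_s: 24.88
eef_pos: [424.2, 79.1, 11.4]
ee_rot: [-2.347, 2.087, -0.001]
force: [-0.5, 0.0, 6.3]
width: 11.1
```

```bash
python3 -c "
from m import *
st()"
```

```text
t 24.88 tcp [424.2  79.1  11.4] yaw -3.0242 w 11.1 F [-0.5  0.   6.3] j6 -1.65 down [0. 0.]
```

>>> jog_arm(
  moves=[
    [0,[0,0,-10],[0,0,0]],
    [0,[0,0,-30],[0,0,0]],
    [0,[0,0,-35],[0,0,0]],
    [0,[10,-4,-25],[0,0,0]],
    [0,[27,-11,0],[0,0,0]],
    [0,[36,-14.5,0],[0,0,0]],
    [0,[36,-14.5,0],[0,0,0]],
    [0,[36,-14.5,0],[0,0,0]],
  ],
)

```text
time_s: 25.55
eef_pos: [499.1, -59.3, 110.9]
ee_rot: [-2.349, 2.086, 0.0]
force: [1.0, 0.1, -0.6]
width: 10.9
```

>>> jog_arm(
  moves=[
    [0,[36,-14.5,0],[0,0,0]],
    [0,[24,-9.4,0],[0,0,0]],
    [0,[12,-5,0],[0,0,0]],
    [0,[0,0,0],[0,0,0.1215]],
    [0,[0,0,0],[0,0,0.1215]],
    [0,[0,0,0],[0,0,0.1215]],
    [0,[0,0,0],[0,0,0.1215]],
    [0,[0,0,0],[0,0,0.1215]],
  ],
)

```text
time_s: 26.22
eef_pos: [535.0, -125.3, 110.3]
ee_rot: [1.608, -2.698, -0.003]
force: [0.0, -0.2, -0.6]
width: 11.1
```

>>> jog_arm(
  moves=[
    [0,[0,0,0],[0,0,0.1215]],
    [0,[0,0,0],[0,0,0.1215]],
    [0,[0,0,0],[0,0,0.1215]],
    [0,[0,0,0],[0,0,0.1215]],
    [0,[0,0,0],[0,0,0.1215]],
    [0,[0,0,0],[0,0,0.1215]],
    [0,[0,0,0],[0,0,0.1215]],
    [0,[0,0,0],[0,0,0.1215]],
  ],
)

```text
time_s: 26.88
eef_pos: [535.1, -125.2, 110.4]
ee_rot: [0.162, -3.136, -0.002]
force: [0.3, 0.5, -1.1]
width: 11.1
```

>>> jog_arm(
  moves=[
    [0,[0,0,0],[0,0,0.1215]],
    [0,[0,0,0],[0,0,0]],
    [0,[0,0,0],[0,0,0]],
  ],
)

```text
time_s: 27.13
eef_pos: [535.3, -125.4, 110.5]
ee_rot: [-0.014, -3.14, -0.001]
force: [-0.2, -0.3, 0.0]
width: 11.0
```

```bash
cat > over.py <<'E'
import sys
from m import *
np.set_printoptions(precision=2,suppress=True)
k,n,cx,cy,yaw=sys.argv[1],sys.argv[2],*map(float,sys.argv[3:6])
s=st()
im,d,K,Rc,c=cam('wrist',n);np.savez('/tmp/'+n,im=im,d=d,P=pts(d,K,Rc,c))
screw(n,k,cx,cy,yaw,S[k])
E
python3 over.py a w7 591.2 -127 -.013
```

```text
t 27.13 tcp [ 535.3 -125.4  110.5] yaw 1.5617 w 11.0 F [-0.2 -0.3  0. ] j6 -0.34 down [-0.  0.]
screw w7 a axis x@cy,yaw,z,tilt 590.4 [-0.01 38.47  0.  ] len 157.9 origin [ 590.53 -113.06] rms 0.54 293
```

View pics/w7.png

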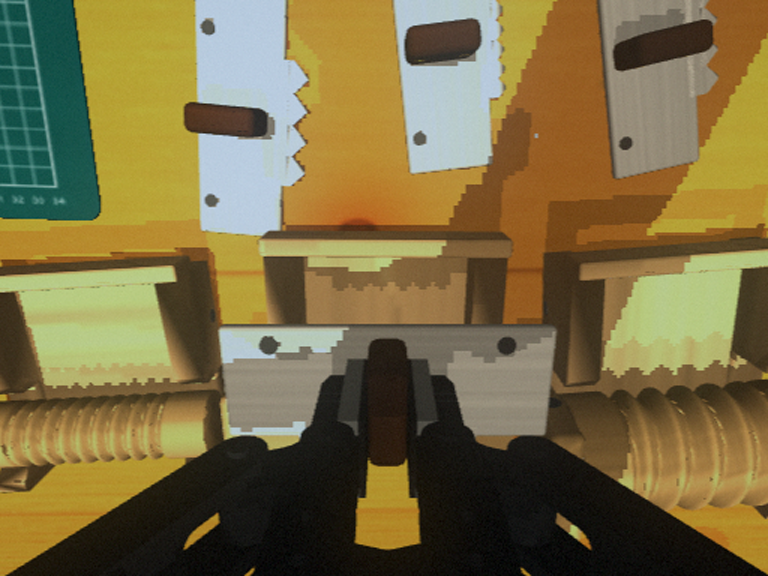

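```bash
cat >> m.py <<'E'
def inhand(n,s,zrel=-6.4):
    """leaf in hand (wrist cam behind it): back-edge heading, y-centre, back edge x, all vs TCP in leaf-ish frame"""
    P,im,ok=loadn(n);x0,y0,z0=s['eef_pos'];th=yawof(s)-np.pi/2
    r=P[...,:2]-[x0,y0];x=r@[np.cos(th),np.sin(th)];a=r@[-np.sin(th),np.cos(th)]
    hs=cv2.cvtColor(im,cv2.COLOR_RGB2HSV)
    m=ok&(abs(P[...,2]-z0-zrel)<5)&(abs(x)<30)&(abs(a)<65)&(hs[...,1]<110)
    X,A,Z=x[m],a[m],P[...,2][m]-z0
    e=np.array([(c,np.percentile(X[abs(A-c)<3],2)) for c in range(-48,49,6) if abs(c)>14 and (abs(A-c)<3).sum()>5])
    p=np.polyfit(e[:,0],e[:,1],1)
    zt=np.polyfit(A,Z,1)
    print('leaf in hand: dheading',-np.arctan(p[0]).round(4),'back x',p[1].round(2),'(want -18)','y ends',np.percentile(A,[.3,99.7]).round(1),'plate top z rel',zt[1].round(1),'side tilt',zt[0].round(3))
E
cat >> over.py <<'E'
inhand(n,s)
E
python3 -c "
from m import *
s=st();inhand('w7',s)"
```

```text
t 27.18 tcp [ 535.5 -125.6  110.6] yaw 1.5614 w 10.7 F [-0.1 -0.1 -0.4] j6 -0.34 down [-0.  0.]
leaf in hand: dheading 0.0015 back x -16.06 (want -18) y ends [-54.3  52.5] plate top z rel -6.2 side tilt 0.003
```

>>> jog_arm(
  moves=[
    [0,[0,0,15],[0,0,0]],
    [0,[0,0,20],[0,0,0]],
    [0,[0,0,15],[0,0,0]],
    [0,[0,0,8],[0,0,0]],
    [0,[0,0,3],[0,0,0]],
    [0,[0,0,1.5],[0,0,0]],
    [0,[0,0,0],[0,0,0]],
  ],
)

```text
time_s: 27.77
eef_pos: [536.3, -126.2, 48.8]
ee_rot: [0.019, 3.141, -0.0]
force: [0.1, 1.2, -0.4]
width: 11.0
```

>>> jog_arm(
  moves=[
    [0,[0,0,1],[0,0,0]],
    [0,[0,0,0],[0,0,0]],
  ],
)

```text
time_s: 27.93
eef_pos: [536.7, -126.5, 48.2]
ee_rot: [0.02, 3.14, -0.001]
force: [0.4, 0.1, -0.7]
width: 10.9
```

```bash
python3 over.py a w8 591.2 -127 -.013
```

```text
t 27.93 tcp [ 536.7 -126.5   48.2] yaw 1.5582 w 10.9 F [ 0.4  0.1 -0.7] j6 -0.33 down [ 0. -0.]
screw w8 a axis x@cy,yaw,z,tilt 590.1 [ 0.1  43.85 -0.13] len 122.9 origin [ 589.84 -124.34] rms 0.56 16
leaf in hand: dheading -0.1827 back x -22.65 (want -18) y ends [-54.2  52.2] plate top z rel -6.0 side tilt -0.001
```

>>> jog_arm(
  moves=[
    [0,[0,0,1],[0,0,0]],
    [0,[0,0,0],[0,0,0]],
  ],
)

```text
time_s: 28.15
eef_pos: [536.5, -126.4, 46.9]
ee_rot: [0.02, 3.14, -0.001]
force: [-0.0, -0.2, 0.2]
width: 11.0
```

>>> jog_arm(
  moves=[
    [0,[0,0,0.8],[0,0,0]],
    [0,[0,0,0],[0,0,0]],
  ],
)

```text
time_s: 28.32
eef_pos: [536.5, -126.4, 46.9]
ee_rot: [0.02, 3.14, -0.001]
force: [-0.9, 0.6, 7.9]
width: 10.7
```

>>> jog_arm(
  moves=[
    [0,[-2,0,-0.2],[0,0,0]],
    [0,[-2,0,0],[0,0,0]],
    [0,[-1,0,0],[0,0,0]],
    [0,[0,0,0],[0,0,0]],
  ],
)

```text
time_s: 28.65
eef_pos: [541.8, -126.6, 46.9]
ee_rot: [0.02, 3.14, -0.001]
force: [-1.2, -1.3, 6.5]
width: 10.9
```

>>> jog_arm(
  moves=[
    [0,[-1,0,0],[0,0,0]],
    [0,[0,0,0],[0,0,0]],
  ],
)

```text
time_s: 28.82
eef_pos: [542.6, -126.6, 46.9]
ee_rot: [0.02, 3.14, -0.001]
force: [-1.8, -0.2, 6.1]
width: 10.5
```

>>> jog_arm(
  moves=[
    [0,[-1,0,0],[0,0,0]],
    [0,[0,0,0],[0,0,0]],
  ],
)

```text
time_s: 28.98
eef_pos: [542.8, -126.6, 46.9]
ee_rot: [-0.02, -3.142, 0.001]
force: [-4.0, 0.2, 8.2]
width: 11.0
```

>>> jog_arm(
  moves=[
    [0,[-1,0,0],[0,0,0]],
    [0,[0,0,0],[0,0,0]],
  ],
)

```text
time_s: 29.15
eef_pos: [542.8, -126.5, 46.9]
ee_rot: [-0.021, -3.14, 0.002]
force: [-6.2, 0.8, 10.1]
width: 11.0
```

>>> jog_arm(
  moves=[
    [0,[-1,0,0],[0,0,0]],
    [0,[0,0,0],[0,0,0]],
  ],
)

```text
time_s: 29.32
eef_pos: [542.9, -126.5, 46.9]
ee_rot: [-0.021, -3.138, 0.002]
force: [-8.5, -0.0, 11.4]
width: 10.5
```

>>> jog_arm(
  moves=[
    [0,[2,0,-0.3],[0,0,0]],
    [60,[0,0,0],[0,0,0]],
    [60,[0,0,0],[0,0,0]],
    [60,[0,0,0],[0,0,0]],
    [60,[0,0,0],[0,0,0]],
    [60,[0,0,-10],[0,0,0]],
    [60,[0,0,-35],[0,0,0]],
    [85,[0,0,-35],[0,0,0]],
  ],
)

```text
time_s: 29.98
eef_pos: [541.1, -125.6, 125.8]
ee_rot: [-0.02, -3.137, -0.003]
force: [0.3, 0.2, 0.1]
width: 70.3
```

>>> jog_arm(
  moves=[
    [85,[20,0,-35],[0,0,0]],
    [85,[20,0,-35],[0,0,0]],
    [85,[20,0,-20],[0,0,0]],
    [85,[0,0,0],[0,0,0]],
    [85,[0,0,0],[0,0,0]],
  ],
)

```text
time_s: 30.4
eef_pos: [483.7, -125.9, 218.2]
ee_rot: [0.021, 3.137, -0.002]
force: [0.5, -0.3, -0.5]
width: 84.8
```

```bash
cat > chk.py <<'E'
import sys
from leaf import *
n=sys.argv[1];s=st()
im,d,K,Rc,c=cam('wrist',n);np.savez('/tmp/'+n,im=im,d=d,P=pts(d,K,Rc,c))
print('on desk');leaves(n,box=(330,500,-300,160))
AX=dict(a=46.8,b=54.8,c=42.8,d=50.8)
for k in sys.argv[2:]:
    print('seated',k)
    c0=dict(a=(542,-127),b=(548,11),c=(556,-270),d=(423,215))[k]
    for o,h in leaves(n,S[k]-2.5,(c0[0]-40,c0[0]+45,c0[1]-62,c0[1]+62)):print('axis predicted at',o+AX[k]*np.array([np.cos(h),np.sin(h)]))
E
python3 chk.py w9 a; python3 -c "
from m import *
np.set_printoptions(precision=3,suppress=True)
screw('w9','a',591.2,-127,-.013,38)"
```

```text
t 30.4 tcp [ 483.7 -125.9  218.2] yaw 1.5575 w 84.8 F [ 0.5 -0.3 -0.5] j6 -0.37 down [ 0. -0.]
on desk
w9 origin [ 425.4 -102.9] heading 1.675 ext y [-52.8  53.2] back -17.2 span [-20.9  20.6] gripsz [12.  29.8]
[22, 21, 21, 21, 21, 21, 22, 22, 26, 28, 28, 27, 27, 28, 29, 28, 26, 28, 29, 27, 27, 28, 29, 28, 26, 27, 29, 29, 26, 28, 28, 27, 26, 22, 22, 21, 21, 21, 22, 22, 22]
w9 origin [427.8 -10.8] heading 1.784 ext y [-52.8  53.1] back -16.6 span [-21.4  21.3] gripsz [12.2 29.8]
[23, 21, 21, 21, 22, 22, 21, 22, 27, 29, 31, 31, 31, 28, 27, 29, 30, 32, 31, 29, 27, 29, 31, 31, 31, 29, 27, 28, 31, 31, 30, 29, 26, 22, 22, 22, 21, 22, 21, 22, 21]
w9 origin [ 455.7 -195.6] heading 1.512 ext y [-44.1  53.3] back -17.5 span [-24.1  24.7] gripsz [29. 12.]
[20, 20, 20, 20, 20, 20, 26, 28, 30, 31, 30, 29, 27, 26, 29, 31, 31, 31, 29, 27, 27, 29, 32, 32, 31, 29, 27, 27, 29, 31, 33, 32, 29, 27, 22, 22, 23, 22, 23, 23, 23]
seated a
w9 origin [ 539.8 -127.3] heading 3.132 ext y [-53.2  52.9] back -22.4 span [51.4 52.3] gripsz [11.5 21.1]
[13, 13, 13, 13, 13, 13, 13, 13, 13, 13, 14, 13, 13, 13, 13, 13, 14, 13, 14, 13, 14, 13, 13, 13, 13, 13, 13, 13, 13, 13, 13, 13, 13, 13, 13, 13, 13, 13, 13, 14, 13]
axis predicted at [ 493.  -126.8]
screw w9 a axis x@cy,yaw,z,tilt 591.7 [-0.014 38.4    0.003] len 155.4 origin [ 591.933 -114.067] rms 0.65 877
```

View pics/w9.png

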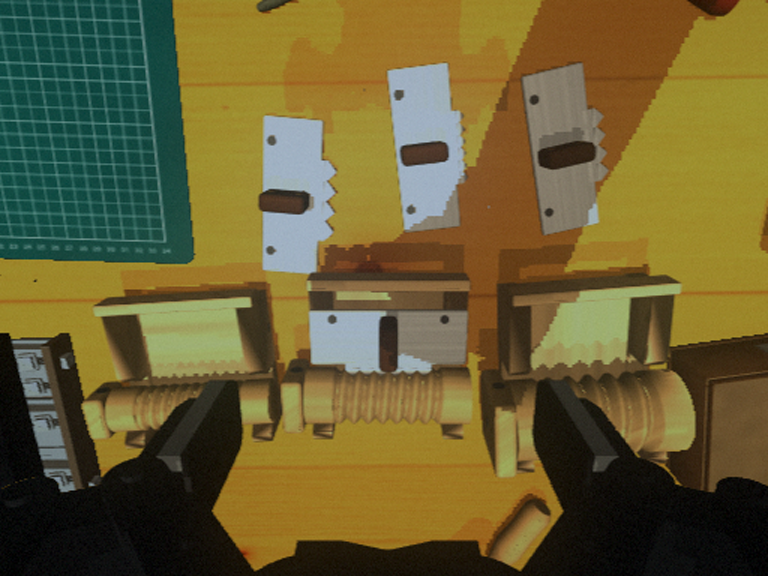

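>>> jog_arm(
  moves=[
    [50,[14,-35,0],[0,0,-0.1173]],
    [50,[0,0,0],[0,0,-0.1173]],
    [50,[0,0,0],[0,0,-0.1173]],
    [50,[0,0,0],[0,0,-0.1173]],
    [50,[0,0,0],[0,0,-0.1173]],
    [50,[0,0,0],[0,0,-0.1173]],
    [50,[0,0,0],[0,0,-0.1173]],
    [50,[0,0,0],[0,0,-0.1173]],
  ],
)

```text
time_s: 31.12
eef_pos: [469.2, -158.1, 214.0]
ee_rot: [1.401, -2.81, -0.004]
force: [-0.6, 0.6, -0.3]
width: 50.2
```

>>> jog_arm(
  moves=[
    [50,[0,0,0],[0,0,-0.1173]],
    [50,[0,0,0],[0,0,-0.1173]],
    [50,[0,0,0],[0,0,-0.1173]],
    [50,[0,0,0],[0,0,-0.1173]],
    [50,[0,0,0],[0,0,-0.1173]],
    [50,[18,7,20],[0,0,0]],
    [50,[18,7,20],[0,0,0]],
    [50,[0,0,0],[0,0,0]],
  ],
)

```text
time_s: 31.78
eef_pos: [450.0, -193.9, 170.8]
ee_rot: [2.143, -2.292, -0.012]
force: [-1.2, 0.3, -1.8]
width: 49.8
```

```bash
cat > pick.py <<'E'
import sys
from leaf import *
n=sys.argv[1];X,Y=map(float,sys.argv[2:4]);s=st()
im,d,K,Rc,c=cam('wrist',n);np.savez('/tmp/'+n,im=im,d=d,P=pts(d,K,Rc,c))
y=yawof(s);tx=np.array([-np.sin(y),np.cos(y)]);ty=np.array([np.cos(y),np.sin(y)])
for o,h in leaves(n,0,(330,520,-300,160)):
    if np.hypot(*(o-[X,Y]))>60: continue
    r=o-s['eef_pos'][:2]; e=(h+np.pi/2-y+np.pi)%(2*np.pi)-np.pi
    print('MOVE dx',(r@tx).round(1),'dy',(r@ty).round(1),'az',round(-e,3))
E
python3 pick.py p1 455.7 -195.6
```

```text
t 31.78 tcp [ 450.  -193.9  170.8] yaw 3.0743 w 49.8 F [-1.2  0.3 -1.8] j6 -2.04 down [-0.  0.]
p1 origin [ 456.  -196.1] heading 1.475 ext y [-52.8  53.2] back -17.3 span [-25.   24.7] gripsz [30.2 11.9]
[22, 22, 22, 22, 22, 22, 26, 28, 30, 31, 32, 30, 28, 26, 27, 29, 32, 32, 31, 28, 27, 27, 30, 32, 32, 31, 29, 26, 28, 30, 32, 32, 30, 28, 26, 21, 23, 21, 22, 22, 21]
MOVE dx 1.8 dy -6.1 az 0.028
```

>>> jog_arm(
  moves=[
    [50,[1.8,-6,30],[0,0,0.028]],
    [50,[0,0,40],[0,0,0]],
    [50,[0,0,40],[0,0,0]],
    [50,[0,0,30],[0,0,0]],
    [50,[0,0,14],[0,0,0]],
    [50,[0,0,5],[0,0,0]],
    [50,[0,0,0],[0,0,0]],
    [50,[0,0,0],[0,0,0]],
  ],
)

```text
time_s: 32.5
eef_pos: [460.0, -195.7, 17.8]
ee_rot: [-2.116, 2.321, -0.001]
force: [0.4, 0.1, -0.4]
width: 49.9
```

>>> jog_arm(
  moves=[
    [0,[0,0,0],[0,0,0]],
    [0,[0,0,0],[0,0,0]],
    [0,[0,0,0],[0,0,0]],
    [0,[0,0,0],[0,0,0]],
    [0,[0,0,0],[0,0,0]],
    [0,[0,0,0],[0,0,0]],
  ],
  grip_force=50,
)

```text
time_s: 33.0
eef_pos: [455.4, -195.8, 17.8]
ee_rot: [2.111, -2.319, -0.005]
force: [-10.3, -1.5, 7.8]
width: 10.3
```

```bash
python3 -c "
from m import *
st()"
```

```text
t 33.0 tcp [ 455.4 -195.8   17.8] yaw 3.0479 w 10.3 F [-10.3  -1.5   7.8] j6 -2.01 down [-0. -0.]
```

>>> jog_arm(
  moves=[
    [40,[0,0,0],[0,0,0]],
    [40,[0,0,0],[0,0,0]],
    [40,[0,2,6.5],[0,0,0]],
    [40,[0,0,0],[0,0,0]],
    [0,[0,0,0],[0,0,0]],
    [0,[0,0,0],[0,0,0]],
    [0,[0,0,0],[0,0,0]],
    [0,[0,0,0],[0,0,0]],
  ],
)

```text
time_s: 33.67
eef_pos: [455.2, -195.4, 10.5]
ee_rot: [2.114, -2.32, -0.003]
force: [-4.7, -0.7, 4.5]
width: 10.9
```

>>> jog_arm(
  moves=[
    [0,[0,0,0],[0,0,0]],
    [0,[0,0,0],[0,0,0]],
  ],
)

```text
time_s: 33.83
eef_pos: [455.2, -195.4, 10.5]
ee_rot: [2.114, -2.321, -0.003]
force: [-5.0, -0.9, 4.1]
width: 11.1
```

```bash
python3 -c "
from m import *
s=st()
y=yawof(s);tx=np.array([-np.sin(y),np.cos(y)]);ty=np.array([np.cos(y),np.sin(y)])
so=np.array([604.1,15.8]);th=.071
T=so-(54.8+1.5+8)*np.array([np.cos(th),np.sin(th)]); r=T-s['eef_pos'][:2]
print(T,'dx',r@tx,'dy',r@ty,'az',-(th+np.pi/2-y))"
```

```text
t 33.83 tcp [ 455.2 -195.4   10.5] yaw 3.0483 w 11.1 F [-5.  -0.9  4.1] j6 -2.01 down [-0. -0.]
[540.   11.2] dx -213.66340435002974 dy -65.13489545286544 az 1.4064584843425887
```

>>> jog_arm(
  moves=[
    [0,[0,0,-10],[0,0,0]],
    [0,[0,0,-30],[0,0,0]],
    [0,[0,0,-40],[0,0,0]],
    [0,[-10,-3,-25],[0,0,0]],
    [0,[-25,-8,0],[0,0,0]],
    [0,[-35,-11,0],[0,0,0]],
    [0,[-35,-11,0],[0,0,0]],
    [0,[-35,-11,0],[0,0,0]],
  ],
)

```text
time_s: 34.5
eef_pos: [515.0, -58.9, 116.9]
ee_rot: [-2.113, 2.322, -0.003]
force: [0.9, 0.6, -0.6]
width: 10.8
```

>>> jog_arm(
  moves=[
    [0,[-35,-10,0],[0,0,0]],
    [0,[-27,-8,0],[0,0,0]],
    [0,[-11.7,-3,0],[0,0,0]],
    [0,[0,0,0],[0,0,0.1172]],
    [0,[0,0,0],[0,0,0.1172]],
    [0,[0,0,0],[0,0,0.1172]],
    [0,[0,0,0],[0,0,0.1172]],
    [0,[0,0,0],[0,0,0.1172]],
  ],
)

```text
time_s: 35.17
eef_pos: [541.7, 10.9, 116.1]
ee_rot: [-1.346, 2.838, -0.0]
force: [-0.6, -1.0, -0.8]
width: 10.2
```

>>> jog_arm(
  moves=[
    [0,[0,0,0],[0,0,0.1172]],
    [0,[0,0,0],[0,0,0.1172]],
    [0,[0,0,0],[0,0,0.1172]],
    [0,[0,0,0],[0,0,0.1172]],
    [0,[0,0,0],[0,0,0.1172]],
    [0,[0,0,0],[0,0,0.1172]],
    [0,[0,0,0],[0,0,0.1172]],
    [0,[0,0,0],[0,0,0]],
  ],
)

```text
time_s: 35.83
eef_pos: [541.7, 10.8, 116.1]
ee_rot: [-0.108, 3.139, -0.0]
force: [0.4, -0.5, -1.1]
width: 10.4
```

```bash
python3 over.py b o2 604.1 16 .071; python3 -c "
from m import *
np.set_printoptions(precision=3,suppress=True)
P,im,ok=loadn('o2');Q=P[ok]
# screw silhouette & ends along y near axis top
r=Q[:,:2]-[604.1,16];x=r@[np.cos(.071),np.sin(.071)];a=r@[-np.sin(.071),np.cos(.071)]
for lab,m in(('top',(abs(x)<14)&(abs(Q[:,2]-72)<6)),):
    print(np.percentile(a[m],[0.2,1,99,99.8]))
"
```

```text
t 35.83 tcp [541.7  10.8 116.1] yaw 1.6397 w 10.4 F [ 0.4 -0.5 -1.1] j6 -0.17 down [ 0. -0.]
screw o2 b axis x@cy,yaw,z,tilt 604.5 [ 0.08 46.45 -0.  ] len 127.0 origin [604.53  15.42] rms 0.68 990
leaf in hand: dheading 0.0006 back x -21.57 (want -18) y ends [-54.9  51.6] plate top z rel -7.5 side tilt -0.011
[-73.01  -69.571  53.823  55.564]
```

>>> jog_arm(
  moves=[
    [0,[-2.4,1.8,12],[0,0,0]],
    [0,[0,0,18],[0,0,0]],
    [0,[0,0,15],[0,0,0]],
    [0,[0,0,8],[0,0,0]],
    [0,[0,0,3],[0,0,0]],
    [0,[0,0,0],[0,0,0]],
    [0,[0,0,0],[0,0,0]],
  ],
)

```text
time_s: 36.47
eef_pos: [544.3, 13.1, 60.5]
ee_rot: [-0.114, 3.138, -0.0]
force: [-0.2, 0.3, 1.6]
width: 10.7
```

>>> jog_arm(
  moves=[
    [0,[0,0,1.5],[0,0,0]],
    [0,[0,0,0],[0,0,0]],
  ],
)

```text
time_s: 36.63
eef_pos: [544.9, 13.0, 60.2]
ee_rot: [-0.113, 3.137, -0.001]
force: [-3.1, -0.6, 10.3]
width: 10.7
```

>>> jog_arm(
  moves=[
    [0,[0,0,1.5],[0,0,0]],
    [0,[0,0,0],[0,0,0]],
  ],
)

```text
time_s: 36.8
eef_pos: [545.6, 13.0, 60.0]
ee_rot: [-0.114, 3.135, -0.001]
force: [-5.4, -0.2, 18.2]
width: 10.5
```

>>> jog_arm(
  moves=[
    [0,[0,0,-3],[0,0,0]],
    [0,[0,0,0],[0,0,0]],
  ],
)

```text
time_s: 36.97
eef_pos: [544.7, 13.1, 60.8]
ee_rot: [-0.113, 3.137, -0.001]
force: [-0.1, 0.1, -0.8]
width: 10.7
```

```bash
python3 over.py b o3 604.1 16 .071; python3 -c "
from m import *
s=st();P,im,ok=loadn('o3');x0,y0,z0=s['eef_pos'];th=yawof(s)-np.pi/2
r=P[...,:2]-[x0,y0];x=r@[np.cos(th),np.sin(th)];a=r@[-np.sin(th),np.cos(th)]
for c in (-50,-40,-25,25,40,50):
    m=ok&(abs(a-c)<2)&(x>-50)&(x<20)
    o=np.argsort(x[m])[::max(1,m.sum()//14)]
    print(c,[(round(x[m][i]),round(P[...,2][m][i],1)) for i in o])
"
```

```text
t 36.97 tcp [544.7  13.1  60.8] yaw 1.6429 w 10.7 F [-0.1  0.1 -0.8] j6 -0.16 down [ 0. -0.]
screw o3 b axis x@cy,yaw,z,tilt 603.4 [ 0.08 46.52  0.  ] len 119.1 origin [603.09  20.01] rms 0.47 48
leaf in hand: dheading -0.1077 back x -25.51 (want -18) y ends [-54.5  52.1] plate top z rel -7.5 side tilt 0.001
t 37.02 tcp [544.4  13.1  60.3] yaw 1.6427 w 10.2 F [-0.7 -0.5  5.1] j6 -0.16 down [ 0. -0.]
-50 [(-50, np.float64(0.8)), (-38, np.float64(0.3)), (-34, np.float64(51.2)), (-30, np.float64(53.2)), (-21, np.float64(53.9)), (-16, np.float64(54.3)), (-12, np.float64(131.5)), (-11, np.float64(136.8)), (-11, np.float64(140.7)), (-11, np.float64(132.7)), (-10, np.float64(133.4)), (-10, np.float64(130.9)), (-3, np.float64(53.0)), (7, np.float64(50.0)), (18, np.float64(49.4))]
-40 [(-50, np.float64(0.7)), (-35, np.float64(43.7)), (-29, np.float64(52.2)), (-13, np.float64(55.6)), (-11, np.float64(118.1)), (-11, np.float64(117.3)), (-11, np.float64(117.8)), (-10, np.float64(118.1)), (-8, np.float64(54.2)), (-6, np.float64(135.8)), (-4, np.float64(132.1)), (-1, np.float64(132.4)), (8, np.flo
[... 863 characters left out ...]
(-30, np.float64(52.2)), (-20, np.float64(55.1)), (-12, np.float64(140.6)), (-11, np.float64(134.3)), (-11, np.float64(119.7)), (-11, np.float64(140.0)), (-11, np.float64(128.9)), (-10, np.float64(138.5)), (-8, np.float64(53.9)), (-6, np.float64(53.3)), (1, np.float64(51.9)), (9, np.float64(50.7)), (17, np.float64(48.7))]
50 [(-50, np.float64(0.2)), (-41, np.float64(-1.0)), (-34, np.float64(0.4)), (-27, np.float64(-0.2)), (-19, np.float64(44.5)), (-13, np.float64(134.5)), (-12, np.float64(138.0)), (-11, np.float64(138.0)), (-11, np.float64(133.6)), (-11, np.float64(133.0)), (-10, np.float64(140.0)), (-8, np.float64(53.7)), (0, np.float64(52.2)), (8, np.float64(51.6)), (18, np.float64(48.6))]
```

View pics/o3.png

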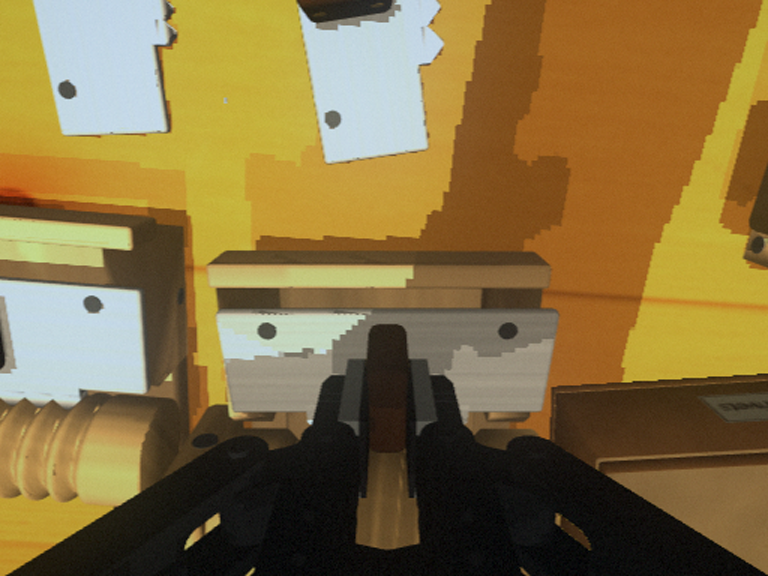

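>>> jog_arm(
  moves=[
    [0,[3,0,-2],[0,0,0]],
    [0,[0,0,0],[0,-0.095,0]],
    [0,[0,0,0],[0,-0.095,0]],
    [0,[0,0,0],[0,0,0]],
    [0,[0,0,0],[0,0,0]],
  ],
)

```text
time_s: 37.43
eef_pos: [537.9, 13.1, 60.8]
ee_rot: [-0.105, 2.955, 0.011]
force: [-0.5, 0.2, -0.3]
width: 10.7
```

```bash
cat > plate.py <<'E'
from m import *
import sys
def plate(n):
    s=st();im,d,K,Rc,c=cam('wrist',n);P=pts(d,K,Rc,c);np.savez('/tmp/'+n,im=im,d=d,P=P)
    x0,y0,z0=s['eef_pos'];M=Ro.from_rotvec(s['ee_rot']).as_matrix();th=yawof(s)-np.pi/2
    hs=cv2.cvtColor(im,cv2.COLOR_RGB2HSV);ok=(d>0)&(hs[...,1]<110)
    r=P[...,:2]-[x0,y0];x=r@[np.cos(th),np.sin(th)];a=r@[-np.sin(th),np.cos(th)];z=P[...,2]-z0
    m=ok&(abs(a)>16)&(abs(a)<65)&(abs(x)<32)&(z>-20)&(z<5)&(hs[...,2]>90)
    X,A,Z=x[m],a[m],z[m]
    p=np.array([0,0,-7.])
    for _ in range(6):
        k=abs(Z-p[0]*X-p[1]*A-p[2])<2.5
        if k.sum()<50: print('few');return
        p=np.linalg.lstsq(np.c_[X,A,np.ones(len(X))][k],Z[k],rcond=None)[0]
    X,A=X[k],A[k]
    e=np.array([(c,np.percentile(X[abs(A-c)<3],1.5)) for c in range(-48,49,6) if (abs(A-c)<3).sum()>8]);q=np.polyfit(e[:,0],e[:,1],1)
    print('plate pitch',p[0].round(3),'roll',p[1].round(3),'top z at TCP',p[2].round(1),'abs',(z0+p[2]).round(1),'back x',q[1].round(1),'dheading',-q[0].round(3),'y ends',np.percentile(A,[.3,99.7]).round(1),'n',k.sum())
plate(sys.argv[1])
E
python3 plate.py o4
```

```text
t 37.43 tcp [537.9  13.1  60.8] yaw 1.6418 w 10.7 F [-0.5  0.2 -0.3] j6 -0.18 down [0.2 0. ]
plate pitch 0.045 roll 0.001 top z at TCP -8.2 abs 52.7 back x -21.3 dheading -0.103 y ends [-56.3  52.2] n 10112
```

>>> jog_arm(
  moves=[
    [0,[-4,0,-12],[0,0,0]],
    [0,[-2,0,-12],[0,0,0]],
    [0,[-4,0,-12],[0,0,0]],
    [0,[0,0,0],[0,0,0]],
    [0,[0,0,0],[0,0,0]],
  ],
)

```text
time_s: 37.9
eef_pos: [546.4, 13.0, 100.2]
ee_rot: [-0.106, 2.948, 0.009]
force: [-0.4, 0.2, -1.3]
width: 10.4
```

```bash
python3 plate.py o5
```

```text
t 37.9 tcp [546.4  13.  100.2] yaw 1.6425 w 10.4 F [-0.4  0.2 -1.3] j6 -0.18 down [0.2 0. ]
plate pitch 0.053 roll 0.0 top z at TCP -8.2 abs 92.0 back x -17.8 dheading -0.0 y ends [-54.6  52.2] n 9347
```

>>> jog_arm(
  moves=[
    [0,[5.4,-0.8,0],[0,0.05,0]],
    [0,[1.5,0,10],[0,0,0]],
    [0,[2.3,0,16],[0,0,0]],
    [0,[1.5,0,10],[0,0,0]],
    [0,[0.6,0,4],[0,0,0]],
    [0,[0,0,0],[0,0,0]],
    [0,[0,0,0],[0,0,0]],
  ],
)

```text
time_s: 38.53
eef_pos: [538.2, 12.0, 57.0]
ee_rot: [-0.107, 3.001, 0.008]
force: [-0.0, -0.1, -0.6]
width: 10.3
```

```bash
python3 plate.py o6
```

```text
t 38.53 tcp [538.2  12.   57. ] yaw 1.6421 w 10.3 F [-0.  -0.1 -0.6] j6 -0.18 down [0.1 0. ]
plate pitch -0.012 roll -0.002 top z at TCP -7.9 abs 49.1 back x -21.5 dheading -0.091 y ends [-54.9  52.2] n 9849
```

>>> jog_arm(
  moves=[
    [0,[-2,0,1],[0,0,0]],
    [0,[0,0,0.8],[0,0,0]],
    [0,[0,0,0],[0,0,0]],
  ],
)

```text
time_s: 38.83
eef_pos: [541.6, 12.2, 56.8]
ee_rot: [-0.107, 2.998, 0.008]
force: [-0.7, -0.3, 6.1]
width: 10.9
```

>>> jog_arm(
  moves=[
    [0,[0,0,0.7],[0,0,0]],
    [0,[0,0,0],[0,0,0]],
  ],
)

```text
time_s: 39.0
eef_pos: [542.0, 12.2, 56.8]
ee_rot: [-0.107, 2.997, 0.007]
force: [-2.9, 0.0, 10.4]
width: 10.6
```

>>> jog_arm(
  moves=[
    [0,[-2,0,0.1],[0,0,0]],
    [0,[-2,0,0.2],[0,0,0]],
    [0,[0,0,0],[0,0,0]],
  ],
)

```text
time_s: 39.25
eef_pos: [546.1, 12.4, 56.8]
ee_rot: [-0.107, 2.997, 0.007]
force: [-1.9, 0.6, 8.1]
width: 10.4
```

>>> jog_arm(
  moves=[
    [0,[-2,0,0.3],[0,0,0]],
    [0,[0,0,0],[0,0,0]],
  ],
)

```text
time_s: 39.42
eef_pos: [548.1, 12.6, 56.9]
ee_rot: [-0.107, 2.997, 0.007]
force: [-1.0, -0.5, 8.7]
width: 10.6
```

>>> jog_arm(
  moves=[
    [0,[-1.5,0,0.2],[0,0,0]],
    [0,[0,0,0],[0,0,0]],
  ],
)

```text
time_s: 39.58
eef_pos: [549.5, 12.6, 56.8]
ee_rot: [-0.107, 2.998, 0.007]
force: [-2.5, -0.3, 9.4]
width: 11.0
```

>>> jog_arm(
  moves=[
    [0,[-1,0,0.15],[0,0,0]],
    [0,[0,0,0],[0,0,0]],
  ],
)

```text
time_s: 39.75
eef_pos: [549.7, 12.6, 56.8]
ee_rot: [-0.107, 2.999, 0.007]
force: [-4.7, -0.5, 11.7]
width: 10.9
```

Home near the predicted 550.2; push a little more, then back off and release.

>>> jog_arm(
  moves=[
    [0,[-1.2,0,0.1],[0,0,0]],
    [0,[0,0,0],[0,0,0]],
  ],
)

```text
time_s: 39.92
eef_pos: [550.0, 12.5, 56.8]
ee_rot: [-0.106, 3.0, 0.006]
force: [-6.8, -0.4, 14.1]
width: 10.4
```

>>> jog_arm(
  moves=[
    [0,[-1.2,0,0.1],[0,0,0]],
    [0,[0,0,0],[0,0,0]],
  ],
)

```text
time_s: 40.08
eef_pos: [550.1, 12.6, 56.8]
ee_rot: [-0.106, 3.002, 0.006]
force: [-10.8, -0.4, 17.9]
width: 10.5
```

>>> jog_arm(
  moves=[
    [0,[2.4,0,-0.6],[0,0,0]],
    [50,[0,0,0],[0,0,0]],
    [50,[0,0,0],[0,0,0]],
    [50,[0,0,0],[0,0,0]],
    [50,[0,0,0],[0,0,0]],
    [50,[0,0,-10],[0,0,0]],
    [50,[0,0,-35],[0,0,0]],
    [50,[0,0,-35],[0,0.07,0]],
  ],
)

```text
time_s: 40.75
eef_pos: [530.4, 12.7, 132.6]
ee_rot: [-0.11, 3.081, 0.006]
force: [0.2, 0.6, -0.3]
width: 50.0
```

>>> jog_arm(
  moves=[
    [50,[20,0,-35],[0,0.07,0]],
    [50,[20,0,-35],[0,0,0]],
    [50,[0,-10,0],[0,0,0]],
    [50,[0,0,0],[0,0,0]],
    [50,[0,0,0],[0,0,0]],
  ],
)

```text
time_s: 41.17
eef_pos: [496.6, -1.2, 203.9]
ee_rot: [-0.111, 3.138, 0.0]
force: [0.6, -0.0, -1.0]
width: 49.8
```

```bash
cat > seat.py <<'E'
import sys
from m import *
AX=dict(a=46.8,b=54.8,c=42.8,d=50.8)
def seated(n,k,cx,cy,yaw):
    """back edge and ends of seated leaf in screw frame; back expected -(AX+18)"""
    P,im,ok=loadn(n);hs=cv2.cvtColor(im,cv2.COLOR_RGB2HSV)
    r=P[...,:2]-[cx,cy];x=r@[np.cos(yaw),np.sin(yaw)];a=r@[-np.sin(yaw),np.cos(yaw)]
    m=ok&(abs(P[...,2]-S[k]-2.5)<2.5)&(hs[...,1]<110)&(x<-AX[k]+24)&(x>-AX[k]-34)&(abs(a)<62)
    X,A,Z=x[m],a[m],P[...,2][m]
    e=np.array([(c,np.percentile(X[abs(A-c)<3],2)) for c in range(-48,49,6) if (abs(A-c)<3).sum()>8]);q=np.polyfit(e[:,0],e[:,1],1)
    p=np.linalg.lstsq(np.c_[X+AX[k],A,np.ones(len(X))],Z,rcond=None)[0]
    ye=np.percentile(A,[.3,99.7])
    print(n,k,'gap',(q[1]+AX[k]+18-.6).round(2),'yaw err',-q[0].round(4),'y centre',ye.mean().round(1),'(len',np.ptp(ye).round(1),') top z err',(p[2]-S[k]-2.5).round(2),'pitch',p[0].round(3),'roll',p[1].round(3),'n',m.sum())
if __name__=='__main__':
    n=sys.argv[1]
    for k in sys.argv[2:]:
        seated(n,k,*dict(a=(591.4,-126.8,-.014),b=(604.4,15.5,.072),c=(600.1,-267.8,.052),d=(473.7,214.5,-.036))[k])
E
python3 chk.py w10; python3 seat.py w10 a b; python3 seat.py w9 a
```

```text
t 41.17 tcp [496.6  -1.2 203.9] yaw 1.6413 w 49.8 F [ 0.6 -0.  -1. ] j6 -0.2 down [0. 0.]
on desk
w10 origin [ 425.4 -102.7] heading 1.677 ext y [-53.   53.3] back -17.0 span [-21.6  21.1] gripsz [11.9 29.5]
[22, 22, 22, 21, 21, 21, 22, 22, 26, 28, 29, 28, 26, 28, 29, 28, 27, 29, 29, 28, 26, 29, 29, 28, 26, 29, 29, 28, 26, 29, 29, 28, 26, 22, 22, 22, 22, 22, 22, 22, 22]
w10 origin [427.9 -10.2] heading 1.784 ext y [-52.9  53.3] back -17.0 span [-20.3  20.9] gripsz [11.9 29.9]
[21, 21, 22, 22, 22, 21, 22, 22, 26, 28, 31, 31, 30, 28, 26, 28, 31, 31, 29, 28, 27, 28, 29, 31, 30, 28, 26, 28, 31, 31, 30, 28, 26, 22, 22, 22, 21, 22, 22, 21, 21]
w10 a gap -2.74 yaw err -0.0136 y centre -0.6 (len 106.8 ) top z err 0.21 pitch 0.001 roll 0.001 n 3821
w10 b gap -0.99 yaw err 0.0004 y centre 0.1 (len 106.8 ) top z err 0.43 pitch 0.006 roll 0.002 n 3981
w9 a gap -0.38 yaw err 0.0029 y centre -1.0 (len 106.6 ) top z err 0.39 pitch 0.005 roll 0.001 n 3473
```

```bash
sed -i 's/-AX\[k\]-34/-AX[k]-26/' seat.py; python3 seat.py w10 a b; python3 seat.py w9 a; python3 -c "
from m import *
np.set_printoptions(precision=3,suppress=True)
for n in('w9','w10'):screw(n,'a',591.2,-127,-.013,38)
for n in('w10','o2'):screw(n,'b',604.2,15.5,.072,46)"
```

```text
w10 a gap -0.16 yaw err 0.0024 y centre -0.7 (len 106.9 ) top z err 0.19 pitch 0.005 roll 0.001 n 3781
w10 b gap -0.99 yaw err 0.0004 y centre 0.1 (len 106.8 ) top z err 0.43 pitch 0.006 roll 0.002 n 3981
w9 a gap -0.38 yaw err 0.0029 y centre -1.0 (len 106.6 ) top z err 0.39 pitch 0.005 roll 0.001 n 3472
screw w9 a axis x@cy,yaw,z,tilt 591.7 [-0.014 38.4    0.003] len 155.4 origin [ 591.933 -114.067] rms 0.65 877
screw w10 a axis x@cy,yaw,z,tilt 591.8 [-0.012 38.197  0.001] len 155.9 origin [ 592.016 -113.486] rms 0.66 729
screw w10 b axis x@cy,yaw,z,tilt 604.4 [ 0.074 46.455  0.002] len 106.0 origin [604.598  13.255] rms 0.59 755
screw o2 b axis x@cy,yaw,z,tilt 604.5 [ 0.075 46.453 -0.   ] len 127.1 origin [604.534  15.409] rms 0.68 993
```

>>> jog_arm(
  moves=[
    [50,[-27,5,15],[0,0,0]],
    [50,[-26,4.1,30],[0,0,0]],
    [50,[0,0,35],[0,0,0]],
    [50,[0,0,35],[0,0,0]],
    [50,[0,0,22],[0,0,0]],
    [50,[0,0,10],[0,0,0]],
    [50,[0,0,0],[0,0,0]],
    [50,[0,0,0],[0,0,0]],
  ],
)

```text
time_s: 41.88
eef_pos: [548.0, 12.1, 56.2]
ee_rot: [0.112, -3.138, -0.0]
force: [-0.5, -0.6, 1.0]
width: 49.7
```

```bash
python3 plate.py o7;python3 seat.py o7 b
```

```text
t 41.88 tcp [548.   12.1  56.2] yaw 1.6423 w 49.7 F [-0.5 -0.6  1. ] j6 -0.17 down [-0.  0.]
plate pitch 0.001 roll 0.002 top z at TCP -7.3 abs 48.9 back x -16.8 dheading -0.006 y ends [-54.3  52.7] n 8178
o7 b gap -1.23 yaw err -0.0013 y centre -0.1 (len 106.8 ) top z err 0.38 pitch 0.007 roll 0.002 n 11356
```

>>> jog_arm(
  moves=[
    [0,[0,0,0],[0,0,0]],
    [0,[0,0,0],[0,0,0]],
    [0,[0,0,0],[0,0,0]],
    [0,[0,0,0],[0,0,0]],
    [0,[0,0,0],[0,0,0]],
  ],
  grip_force=40,
)

```text
time_s: 42.35
eef_pos: [549.9, 11.8, 58.2]
ee_rot: [-0.112, 3.137, -0.0]
force: [-0.5, -0.2, 6.5]
width: 11.3
```

>>> jog_arm(
  moves=[
    [0,[-1,0,0],[0,0,0]],
    [0,[0,0,0],[0,0,0]],
  ],
)

```text
time_s: 42.52
eef_pos: [550.0, 11.8, 58.1]
ee_rot: [-0.112, 3.138, -0.001]
force: [-2.6, 0.2, 8.7]
width: 11.2
```

>>> jog_arm(
  moves=[
    [0,[-1.5,0,0],[0,0,0]],
    [0,[0,0,0],[0,0,0]],
  ],
)

```text
time_s: 42.68
eef_pos: [550.4, 11.9, 58.1]
ee_rot: [0.112, -3.139, 0.001]
force: [-6.3, -0.7, 10.8]
width: 11.1
```

>>> jog_arm(
  moves=[
    [0,[-1.5,0,0],[0,0,0]],
    [0,[0,0,0],[0,0,0]],
  ],
)

```text
time_s: 42.85
eef_pos: [550.7, 12.0, 58.1]
ee_rot: [0.112, -3.137, 0.001]
force: [-9.2, -0.4, 14.7]
width: 11.0
```

```bash
python3 plate.py o8;python3 seat.py o8 b
```

```text
t 42.85 tcp [550.7  12.   58.1] yaw 1.642 w 11.0 F [-9.2 -0.4 14.7] j6 -0.16 down [-0. -0.]
plate pitch -0.001 roll 0.002 top z at TCP -9.2 abs 48.9 back x -18.6 dheading -0.003 y ends [-54.5  52.2] n 9716
o8 b gap -0.45 yaw err 0.0001 y centre -0.7 (len 106.6 ) top z err 0.39 pitch 0.004 roll 0.002 n 11668
```

>>> jog_arm(
  moves=[
    [0,[-0.5,-0.8,-1.5],[0,0,0]],
    [0,[0,0,0],[0,0,0]],
    [0,[0,0.8,0],[0,0,0]],
    [0,[0,0,0],[0,0,0]],
  ],
)

```text
time_s: 43.23
eef_pos: [550.8, 11.9, 58.2]
ee_rot: [0.111, -3.136, 0.001]
force: [-6.8, -0.7, 6.9]
width: 10.9
```

```bash
python3 plate.py o9;python3 seat.py o9 b
```

```text
t 43.23 tcp [550.8  11.9  58.2] yaw 1.6419 w 10.9 F [-6.8 -0.7  6.9] j6 -0.16 down [-0. -0.]
plate pitch -0.003 roll 0.002 top z at TCP -9.3 abs 49.0 back x -18.7 dheading -0.002 y ends [-54.4  52.2] n 9724
o9 b gap -0.46 yaw err -0.0002 y centre -0.8 (len 106.6 ) top z err 0.44 pitch 0.002 roll 0.002 n 11692
```

>>> jog_arm(
  moves=[
    [0,[1.5,0,0],[0,0,0]],
    [50,[0,0,0],[0,0,0]],
    [50,[0,0,0],[0,0,0]],
    [50,[0,0,0],[0,0,0]],
    [50,[0,0,0],[0,0,0]],
    [50,[0,0,-10],[0,0,0]],
    [50,[0,0,-35],[0,0,0]],
    [50,[0,0,-35],[0,0,0]],
  ],
)

```text
time_s: 43.95
eef_pos: [549.7, 12.3, 138.0]
ee_rot: [0.112, -3.135, -0.001]
force: [1.1, -0.4, 0.4]
width: 50.1
```

>>> jog_arm(
  moves=[
    [50,[35,0,-30],[0,0,0]],
    [50,[30,-20,-30],[0,0,0]],
    [50,[0,-20,0],[0,0,0]],
    [50,[0,0,0],[0,0,0]],
    [50,[0,0,0],[0,0,0]],
  ],
)

```text
time_s: 44.37
eef_pos: [496.7, -30.4, 193.1]
ee_rot: [-0.109, 3.137, -0.0]
force: [-0.6, 0.1, 0.0]
width: 50.4
```

```bash
python3 chk.py w11; python3 seat.py w11 a b
```

```text
t 44.37 tcp [496.7 -30.4 193.1] yaw 1.6405 w 50.4 F [-0.6  0.1  0. ] j6 -0.26 down [ 0. -0.]
on desk
w11 origin [ 425.7 -102.8] heading 1.677 ext y [-52.9  53.3] back -17.0 span [-20.8  21.6] gripsz [11.8 30.2]
[22, 22, 22, 22, 22, 22, 22, 22, 27, 28, 29, 28, 26, 29, 29, 28, 26, 28, 29, 28, 26, 28, 29, 28, 26, 28, 29, 28, 27, 28, 29, 28, 26, 21, 22, 22, 22, 22, 22, 22, 22]
w11 origin [428.  -10.4] heading 1.784 ext y [-52.8  53.3] back -16.9 span [-21.1  21.2] gripsz [11.9 29.7]
[22, 22, 22, 22, 21, 22, 22, 22, 26, 28, 30, 31, 30, 28, 26, 28, 30, 31, 30, 29, 26, 28, 30, 31, 30, 28, 26, 27, 30, 31, 31, 29, 26, 21, 22, 22, 22, 22, 22, 22, 22]
w11 a gap -0.17 yaw err 0.0013 y centre -0.7 (len 106.6 ) top z err 0.24 pitch 0.005 roll 0.002 n 4016
w11 b gap -0.49 yaw err -0.0006 y centre -0.8 (len 106.8 ) top z err 0.51 pitch 0.01 roll 0.002 n 3889
```

>>> jog_arm(
  moves=[
    [50,[38,-33.5,5],[0,0,0]],
    [50,[38,-33.5,10],[0,0,0]],
    [50,[0,0,0],[0,0,-0.1148]],
    [50,[0,0,0],[0,0,-0.1148]],
    [50,[0,0,0],[0,0,-0.1148]],
    [50,[0,0,0],[0,0,-0.1148]],
    [50,[0,0,0],[0,0,-0.1148]],
    [50,[0,0,0],[0,0,-0.1148]],
  ],
)

```text
time_s: 45.08
eef_pos: [438.2, -87.6, 178.9]
ee_rot: [1.175, -2.912, -0.003]
force: [0.4, 0.0, 0.0]
width: 49.9
```

>>> jog_arm(
  moves=[
    [50,[0,0,0],[0,0,-0.1148]],
    [50,[0,0,0],[0,0,-0.1148]],
    [50,[0,0,0],[0,0,-0.1148]],
    [50,[0,0,0],[0,0,-0.1148]],
    [50,[0,0,0],[0,0,-0.1148]],
    [50,[0,0,0],[0,0,-0.1148]],
    [50,[0,0,0],[0,0,-0.1148]],
    [50,[0,0,0],[0,0,-0.1148]],
  ],
)

```text
time_s: 45.75
eef_pos: [438.3, -87.5, 178.9]
ee_rot: [2.345, -2.09, -0.003]
force: [-0.4, 0.5, 0.2]
width: 49.8
```

>>> jog_arm(
  moves=[
    [50,[0,0,0],[0,0,0]],
    [50,[0,0,0],[0,0,0]],
  ],
)

```text
time_s: 45.92
eef_pos: [438.3, -87.8, 179.1]
ee_rot: [2.336, -2.101, -0.002]
force: [0.2, -0.6, -0.0]
width: 49.9
```

```bash
python3 pick.py p2 425.6 -102.7
```

```text
t 45.92 tcp [438.3 -87.8 179.1] yaw -3.0357 w 49.9 F [ 0.2 -0.6 -0. ] j6 -2.02 down [-0.  0.]
p2 origin [ 426.1 -102.8] heading 1.675 ext y [-52.6  53.4] back -17.2 span [-21.   21.7] gripsz [11.6 29.8]
[21, 20, 21, 21, 20, 22, 20, 21, 26, 28, 29, 28, 26, 27, 29, 28, 27, 27, 29, 29, 27, 26, 28, 28, 26, 27, 29, 27, 27, 27, 29, 29, 26, 22, 22, 21, 22, 22, 21, 21, 22]
MOVE dx 13.6 dy 13.8 az 0.001
```

>>> jog_arm(
  moves=[
    [50,[13.6,13.8,20],[0,0,0]],
    [50,[0,0,35],[0,0,0]],
    [50,[0,0,35],[0,0,0]],
    [50,[0,0,35],[0,0,0]],
    [50,[0,0,25],[0,0,0]],
    [50,[0,0,10],[0,0,0]],
    [50,[0,0,4],[0,0,0]],
    [50,[0,0,0],[0,0,0]],
  ],
)

```text
time_s: 46.63
eef_pos: [425.3, -103.0, 14.8]
ee_rot: [2.336, -2.099, -0.004]
force: [0.0, -0.8, -0.5]
width: 50.0
```

>>> jog_arm(
  moves=[
    [50,[0,0,0],[0,0,0]],
  ],
)

```text
time_s: 46.72
eef_pos: [426.8, -103.6, 16.2]
ee_rot: [-2.337, 2.099, -0.001]
force: [0.8, 0.1, 0.8]
width: 50.2
```

>>> jog_arm(
  moves=[
    [50,[0,0,4.5],[0,0,0]],
    [50,[0,0,0],[0,0,0]],
    [0,[0,0,0],[0,0,0]],
    [0,[0,0,0],[0,0,0]],
    [0,[0,0,0],[0,0,0]],
    [0,[0,0,0],[0,0,0]],
    [0,[0,0,0],[0,0,0]],
    [0,[0,0,0],[0,0,0]],
  ],
  grip_force=70,
)

```text
time_s: 47.38
eef_pos: [426.6, -103.7, 11.8]
ee_rot: [-2.338, 2.098, -0.002]
force: [-0.5, 0.3, 5.1]
width: 10.6
```

```bash
cat > go.py <<'E'
import sys
from m import *
k=sys.argv[1];back=float(sys.argv[2]);off=float(sys.argv[3]) if len(sys.argv)>3 else 0.
AX=dict(a=46.8,b=54.8,c=42.8,d=50.8)[k]
X,Y,th=dict(a=(591.4,-126.8,-.014),b=(604.4,15.5,.072),c=(600.1,-267.8,.052),d=(473.7,214.5,-.036))[k]
s=st();y=yawof(s);tx=np.array([-np.sin(y),np.cos(y)]);ty=np.array([np.cos(y),np.sin(y)])
T=np.array([X,Y])-(AX+back+off)*np.array([np.cos(th),np.sin(th)]);r=T-s['eef_pos'][:2]
print('target TCP',T.round(1),'dx',(r@tx).round(1),'dy',(r@ty).round(1),'az',round(-((th+np.pi/2-y+np.pi)%(2*np.pi)-np.pi),3),'z at ledge+11:',S[k]-2.5+11)
E
python3 go.py c 8
```

```text
t 47.38 tcp [ 426.6 -103.7   11.8] yaw -3.0339 w 10.6 F [-0.5  0.3  5.1] j6 -2.06 down [ 0. -0.]
target TCP [ 549.4 -270.4] dx 179.0 dy -104.1 az 1.627 z at ledge+11: 42.5
```

>>> jog_arm(
  moves=[
    [0,[0,0,-10],[0,0,0]],
    [0,[0,0,-30],[0,0,0]],
    [0,[0,0,-35],[0,0,0]],
    [0,[8,-5,-23],[0,0,0]],
    [0,[22,-13,0],[0,0,0]],
    [0,[33,-19,0],[0,0,0]],
    [0,[33,-19,0],[0,0,0]],
    [0,[33,-19,0],[0,0,0]],
  ],
)

```text
time_s: 48.05
eef_pos: [515.3, -224.8, 109.3]
ee_rot: [-2.338, 2.098, -0.0]
force: [-0.0, -0.0, -0.1]
width: 10.4
```

>>> jog_arm(
  moves=[
    [0,[28,-16,0],[0,0,0]],
    [0,[15,-9,0],[0,0,0]],
    [0,[7,-4,0],[0,0,0]],
    [0,[0,0,0],[0,0,0.1162]],
    [0,[0,0,0],[0,0,0.1162]],
    [0,[0,0,0],[0,0,0.1162]],
    [0,[0,0,0],[0,0,0.1162]],
    [0,[0,0,0],[0,0,0.1162]],
  ],
)

```text
time_s: 48.72
eef_pos: [547.8, -269.1, 108.7]
ee_rot: [1.631, -2.684, -0.003]
force: [-0.1, -0.1, -1.5]
width: 10.4
```

>>> jog_arm(
  moves=[
    [0,[0,0,0],[0,0,0.1162]],
    [0,[0,0,0],[0,0,0.1162]],
    [0,[0,0,0],[0,0,0.1162]],
    [0,[0,0,0],[0,0,0.1162]],
    [0,[0,0,0],[0,0,0.1162]],
    [0,[0,0,0],[0,0,0.1162]],
    [0,[0,0,0],[0,0,0.1162]],
    [0,[0,0,0],[0,0,0.1162]],
  ],
)

```text
time_s: 49.38
eef_pos: [547.8, -269.0, 108.8]
ee_rot: [0.255, -3.13, -0.002]
force: [-0.4, -0.4, -0.8]
width: 10.3
```

>>> jog_arm(
  moves=[
    [0,[0,0,0],[0,0,0.1162]],
    [0,[0,0,0],[0,0,0]],
    [0,[0,0,0],[0,0,0]],
  ],
)

```text
time_s: 49.63
eef_pos: [548.1, -269.4, 108.9]
ee_rot: [0.086, -3.139, -0.001]
force: [-0.8, -0.2, -0.5]
width: 10.6
```

```bash
python3 plate.py q1; python3 go.py c 8; python3 -c "
from m import *
np.set_printoptions(precision=3,suppress=True)
screw('q1','c',600.1,-267.8,.052,34);cradle2('q1','c',522.3,-271.7,.053)"
```

```text
t 49.63 tcp [ 548.1 -269.4  108.9] yaw 1.6259 w 10.6 F [-0.8 -0.2 -0.5] j6 -0.62 down [-0.  0.]
plate pitch 0.004 roll 0.003 top z at TCP -6.5 abs 102.4 back x -14.9 dheading -0.0 y ends [-54.4  52.3] n 9508
t 49.68 tcp [ 548.3 -269.6  109. ] yaw 1.6256 w 10.7 F [ 0.7 -0.2 -1.1] j6 -0.62 down [-0.  0.]
target TCP [ 549.4 -270.4] dx -1.0 dy -0.9 az 0.003 z at ledge+11: 42.5
screw q1 c axis x@cy,yaw,z,tilt 605.4 [ 0.07  31.003  0.012] len 158.9 origin [ 604.47 -254.37] rms 0.43 41
q1 c batten [ 522.174 -273.275] yaw 0.052 len 104.85181440177772 w 7.786952678683236 ledge a [-53.59  53.77] seat [ 600.069 -269.222] n 2109
```

>>> jog_arm(
  moves=[
    [0,[0,-0.7,12],[0,0,0]],
    [0,[0,0,20],[0,0,0]],
    [0,[0,0,18],[0,0,0]],
    [0,[0,0,9],[0,0,0]],
    [0,[0,0,4],[0,0,0]],
    [0,[0,0,1],[0,0,0]],
    [0,[0,0,0],[0,0,0]],
  ],
)

```text
time_s: 50.27
eef_pos: [549.1, -271.1, 45.6]
ee_rot: [-0.082, 3.14, -0.0]
force: [0.6, 0.4, -1.0]
width: 10.5
```

>>> jog_arm(
  moves=[
    [0,[0,0,1],[0,0,0]],
    [0,[0,0,0],[0,0,0]],
  ],
)

```text
time_s: 50.43
eef_pos: [549.6, -271.4, 45.2]
ee_rot: [-0.082, 3.139, -0.002]
force: [-0.1, -0.2, -1.1]
width: 10.6
```

>>> jog_arm(
  moves=[
    [0,[0,0,1],[0,0,0]],
    [0,[0,0,0],[0,0,0]],
  ],
)

```text
time_s: 50.6
eef_pos: [549.2, -271.2, 43.7]
ee_rot: [-0.081, 3.14, -0.001]
force: [0.5, 0.5, -1.3]
width: 10.6
```

>>> jog_arm(
  moves=[
    [0,[0,0.9,0.8],[0,0,0]],
    [0,[0,0,0],[0,0,0]],
  ],
)

```text
time_s: 50.77
eef_pos: [549.4, -270.7, 43.3]
ee_rot: [-0.081, 3.139, -0.002]
force: [0.0, -1.1, 3.5]
width: 10.4
```

>>> jog_arm(
  moves=[
    [0,[0,0,0.7],[0,0,0]],
    [0,[0,0,0],[0,0,0]],
  ],
)

```text
time_s: 50.93
eef_pos: [549.4, -270.7, 43.3]
ee_rot: [-0.081, 3.139, -0.002]
force: [-1.9, -0.4, 8.6]
width: 10.4
```

```bash
python3 plate.py q2;python3 seat.py q2 c; python3 go.py c 0
```

```text
t 50.93 tcp [ 549.4 -270.7   43.3] yaw 1.6225 w 10.4 F [-1.9 -0.4  8.6] j6 -0.61 down [ 0. -0.]
plate pitch -0.014 roll 0.0 top z at TCP -6.3 abs 37.0 back x -22.2 dheading -0.147 y ends [-54.3  52.3] n 9822
q2 c gap -5.65 yaw err 0.0029 y centre -1.2 (len 106.6 ) top z err 0.39 pitch 0.008 roll 0.002 n 11105
t 50.98 tcp [ 549.4 -270.7   43.3] yaw 1.6224 w 10.3 F [-1.4 -0.4  9. ] j6 -0.61 down [ 0. -0.]
target TCP [ 557.4 -270. ] dx -8.0 dy 0.2 az -0.0 z at ledge+11: 42.5
```

>>> jog_arm(
  moves=[
    [0,[-2,0.3,-0.4],[0,0,0]],
    [0,[-2,0,0],[0,0,0]],
    [0,[0,0,0],[0,0,0]],
  ],
)

```text
time_s: 51.23
eef_pos: [553.6, -270.0, 43.3]
ee_rot: [-0.081, 3.139, -0.002]
force: [-0.9, 0.2, 6.1]
width: 10.8
```

>>> jog_arm(
  moves=[
    [0,[-1.2,0,0],[0,0,0]],
    [0,[0,0,0],[0,0,0]],
  ],
)

```text
time_s: 51.4
eef_pos: [554.6, -269.9, 43.3]
ee_rot: [-0.081, 3.139, -0.002]
force: [-1.6, 0.7, 7.0]
width: 10.1
```

>>> jog_arm(
  moves=[
    [0,[-1.2,0,0],[0,0,0]],
    [0,[0,0,0],[0,0,0]],
  ],
)

```text
time_s: 51.57
eef_pos: [555.5, -269.9, 43.3]
ee_rot: [-0.081, 3.14, -0.002]
force: [-1.3, -0.4, 7.0]
width: 10.7
```

>>> jog_arm(
  moves=[
    [0,[-1.2,0,0],[0,0,0]],
    [0,[0,0,0],[0,0,0]],
  ],
)

```text
time_s: 51.73
eef_pos: [555.9, -270.0, 43.3]
ee_rot: [0.081, -3.14, 0.002]
force: [-5.0, -0.5, 8.8]
width: 10.5
```

```bash
python3 plate.py q3;python3 seat.py q3 c
```

```text
t 51.73 tcp [ 555.9 -270.    43.3] yaw 1.6221 w 10.5 F [-5.  -0.5  8.8] j6 -0.61 down [-0. -0.]
plate pitch -0.006 roll 0.001 top z at TCP -6.4 abs 36.9 back x -24.0 dheading -0.042 y ends [-54.3  52.3] n 9637
q3 c gap 0.85 yaw err 0.002 y centre -0.8 (len 106.5 ) top z err 0.36 pitch 0.008 roll 0.002 n 11114
```

>>> jog_arm(
  moves=[
    [0,[-1.5,0,-0.5],[0,0,0]],
    [0,[0,0,0],[0,0,0]],
  ],
)

```text
time_s: 51.95
eef_pos: [556.0, -269.9, 43.3]
ee_rot: [0.08, -3.137, 0.003]
force: [-6.8, -1.3, 9.5]
width: 10.4
```

>>> jog_arm(
  moves=[
    [0,[-1,0,-0.5],[0,0,0]],
    [0,[0,0.5,0],[0,0,0]],
    [0,[0,-0.5,0],[0,0,0]],
    [0,[0,0,0],[0,0,0]],
  ],
)

```text
time_s: 52.28
eef_pos: [556.1, -269.9, 43.4]
ee_rot: [0.079, -3.135, 0.002]
force: [-7.9, -2.2, 8.2]
width: 10.3
```

```bash
python3 plate.py q4;python3 seat.py q4 c
```

```text
t 52.28 tcp [ 556.1 -269.9   43.4] yaw 1.6213 w 10.3 F [-7.9 -2.2  8.2] j6 -0.6 down [-0. -0.]
plate pitch -0.005 roll 0.002 top z at TCP -6.4 abs 37.0 back x -19.2 dheading 0.025 y ends [-54.3  52.3] n 9567
q4 c gap 0.95 yaw err 0.0006 y centre -0.8 (len 106.4 ) top z err 0.41 pitch 0.004 roll 0.002 n 11153
```

Home and stable. Release keeping a little push, retreat, and check.

>>> jog_arm(
  moves=[
    [0,[1.5,0,0],[0,0,0]],
    [50,[0,0,0],[0,0,0]],
    [50,[0,0,0],[0,0,0]],
    [50,[0,0,0],[0,0,0]],
    [50,[0,0,0],[0,0,0]],
    [50,[0,0,-10],[0,0,0]],
    [50,[0,0,-35],[0,0,0]],
    [50,[0,0,-35],[0,0,0]],
  ],
)

```text
time_s: 53.0
eef_pos: [555.8, -268.1, 122.6]
ee_rot: [0.082, -3.137, -0.005]
force: [0.2, -0.7, 0.2]
width: 50.2
```

>>> jog_arm(
  moves=[
    [50,[30,0,-30],[0,0,0]],
    [50,[30,20,-30],[0,0,0]],
    [50,[0,20,0],[0,0,0]],
    [50,[0,0,0],[0,0,0]],
    [50,[0,0,0],[0,0,0]],
  ],
)

```text
time_s: 53.42
eef_pos: [499.7, -234.2, 180.4]
ee_rot: [-0.083, 3.139, -0.002]
force: [-0.0, -0.5, -0.5]
width: 50.1
```

```bash
python3 chk.py w12; python3 seat.py w12 a c;python3 -c "
from m import *
np.set_printoptions(precision=3,suppress=True)
screw('w12','c',600.1,-267.8,.052,34)"
```

```text
t 53.42 tcp [ 499.7 -234.2  180.4] yaw 1.6238 w 50.1 F [-0.  -0.5 -0.5] j6 -0.61 down [ 0. -0.]
on desk
w12 a gap -0.55 yaw err 0.0036 y centre -1.6 (len 107.2 ) top z err 0.61 pitch 0.006 roll 0.002 n 4074
w12 c gap 0.92 yaw err -0.0005 y centre -0.4 (len 106.9 ) top z err 0.34 pitch 0.007 roll 0.001 n 3828
screw w12 c axis x@cy,yaw,z,tilt 601.7 [ 0.052 34.404  0.004] len 154.0 origin [ 601.05  -254.787] rms 0.61 462
```

>>> jog_arm(
  moves=[
    [50,[8,20,0],[0,0,0]],
    [50,[9,35,0],[0,0,0]],
    [50,[9,36,0],[0,0,0]],
    [50,[9,36,0],[0,0,0]],
    [50,[9,36,0],[0,0,0]],
    [50,[9,36,0],[0,0,0]],
    [50,[7,28,0],[0,0,0]],
    [50,[0,0,0],[0,0,-0.1154]],
  ],
)

```text
time_s: 54.13
eef_pos: [425.5, -7.1, 178.3]
ee_rot: [0.272, -3.127, -0.004]
force: [-0.5, -0.3, -0.4]
width: 50.1
```

>>> jog_arm(
  moves=[
    [50,[0,0,0],[0,0,-0.1154]],
    [50,[0,0,0],[0,0,-0.1154]],
    [50,[0,0,0],[0,0,-0.1154]],
    [50,[0,0,0],[0,0,-0.1154]],
    [50,[0,0,0],[0,0,-0.1154]],
    [50,[0,0,0],[0,0,-0.1154]],
    [50,[0,0,0],[0,0,-0.1154]],
    [50,[0,0,0],[0,0,-0.1154]],
  ],
)

```text
time_s: 54.8
eef_pos: [428.2, -11.4, 178.5]
ee_rot: [1.636, -2.681, -0.001]
force: [-0.2, -0.4, -0.3]
width: 50.1
```

>>> jog_arm(
  moves=[
    [50,[0,0,0],[0,0,-0.1154]],
    [50,[0,0,0],[0,0,-0.1154]],
    [50,[0,0,0],[0,0,-0.1154]],
    [50,[0,0,0],[0,0,-0.1154]],
    [50,[0,0,0],[0,0,-0.1154]],
    [50,[0,0,0],[0,0,-0.1154]],
    [50,[0,0,0],[0,0,0]],
    [50,[0,0,0],[0,0,0]],
  ],
)

```text
time_s: 55.47
eef_pos: [428.0, -11.2, 178.6]
ee_rot: [2.44, -1.977, -0.001]
force: [-0.2, 0.6, 0.9]
width: 49.7
```

```bash
python3 pick.py p3 428 -10.3; python3 -c "
from m import *
np.set_printoptions(precision=3,suppress=True)
screw('p3','d',473.7,214,-.036,42)"
```

```text
t 55.47 tcp [428.  -11.2 178.6] yaw -2.9328 w 49.7 F [-0.2  0.6  0.9] j6 -1.95 down [-0.  0.]
p3 origin [428.  -10.2] heading 1.793 ext y [-52.8  53. ] back -17.3 span [-20.7  22. ] gripsz [11.7 29.7]
[20, 21, 20, 20, 20, 20, 21, 20, 26, 28, 30, 31, 30, 28, 26, 28, 30, 31, 30, 28, 26, 28, 31, 32, 30, 29, 27, 28, 31, 31, 29, 28, 21, 21, 21, 21, 21, 21, 21, 21, 21]
MOVE dx -1.0 dy -0.2 az -0.013
screw p3 d axis x@cy,yaw,z,tilt 473.9 [-0.029 46.592  0.077] len 5.8 origin [471.997 151.097] rms 0.33 48
```

>>> jog_arm(
  moves=[
    [50,[-1,0,20],[0,0,-0.01]],
    [50,[0,0,35],[0,0,0]],
    [50,[0,0,35],[0,0,0]],
    [50,[0,0,35],[0,0,0]],
    [50,[0,0,25],[0,0,0]],
    [50,[0,0,10],[0,0,0]],
    [50,[0,0,4],[0,0,0]],
    [50,[0,0,0],[0,0,0]],
  ],
)

```text
time_s: 56.18
eef_pos: [426.8, -9.9, 14.3]
ee_rot: [2.452, -1.963, -0.003]
force: [-0.0, -0.7, -0.4]
width: 50.2
```

>>> jog_arm(
  moves=[
    [50,[0,0,0],[0,0,0]],
    [50,[0,0,0],[0,0,0]],
  ],
)

```text
time_s: 56.35
eef_pos: [429.0, -10.2, 16.3]
ee_rot: [-2.452, 1.962, -0.003]
force: [-0.1, 0.8, -0.2]
width: 50.2
```

>>> jog_arm(
  moves=[
    [50,[0,0,4.5],[0,0,0]],
    [50,[0,0,0],[0,0,0]],
    [0,[0,0,0],[0,0,0]],
    [0,[0,0,0],[0,0,0]],
    [0,[0,0,0],[0,0,0]],
    [0,[0,0,0],[0,0,0]],
    [0,[0,0,0],[0,0,0]],
    [0,[0,0,0],[0,0,0]],
  ],
)

```text
time_s: 57.02
eef_pos: [427.7, -10.0, 11.1]
ee_rot: [-2.454, 1.962, -0.001]
force: [-1.4, 0.5, 5.0]
width: 10.5
```

```bash
python3 go.py d 8
```

```text
t 57.02 tcp [427.7 -10.   11.1] yaw -2.9197 w 10.5 F [-1.4  0.5  5. ] j6 -1.96 down [ 0. -0.]
target TCP [414.9 216.6] dx -223.8 dy -37.4 az 1.829 z at ledge+11: 50.5
```

>>> jog_arm(
  moves=[
    [0,[0,0,-10],[0,0,0]],
    [0,[0,0,-30],[0,0,0]],
    [0,[0,0,-38],[0,0,0]],
    [0,[-10,-2,-25],[0,0,0]],
    [0,[-25,-4,0],[0,0,0]],
    [0,[-36,-6,0],[0,0,0]],
    [0,[-36,-6,0],[0,0,0]],
    [0,[-36,-6,0],[0,0,0]],
  ],
)

```text
time_s: 57.68
eef_pos: [419.1, 136.1, 113.8]
ee_rot: [-2.452, 1.963, -0.0]
force: [0.7, -0.4, -1.5]
width: 10.2
```

>>> jog_arm(
  moves=[
    [0,[-36,-6,0],[0,0,0]],
    [0,[-27,-5,0],[0,0,0]],
    [0,[-12,-2,0],[0,0,0]],
    [0,[-6,0,0],[0,0,0]],
    [0,[0,0,0],[0,0,0.1143]],
    [0,[0,0,0],[0,0,0.1143]],
    [0,[0,0,0],[0,0,0.1143]],
    [0,[0,0,0],[0,0,0.1143]],
  ],
)

```text
time_s: 58.35
eef_pos: [413.9, 215.9, 113.3]
ee_rot: [1.937, -2.472, 0.0]
force: [-0.2, -0.4, -1.2]
width: 10.8
```

>>> jog_arm(
  moves=[
    [0,[0,0,0],[0,0,0.1143]],
    [0,[0,0,0],[0,0,0.1143]],
    [0,[0,0,0],[0,0,0.1143]],
    [0,[0,0,0],[0,0,0.1143]],
    [0,[0,0,0],[0,0,0.1143]],
    [0,[0,0,0],[0,0,0.1143]],
    [0,[0,0,0],[0,0,0.1143]],
    [0,[0,0,0],[0,0,0.1143]],
  ],
)

```text
time_s: 59.02
eef_pos: [414.0, 215.7, 113.3]
ee_rot: [0.646, -3.073, 0.001]
force: [-0.2, 0.3, -0.9]
width: 10.4
```

>>> jog_arm(
  moves=[
    [0,[0,0,0],[0,0,0.1143]],
    [0,[0,0,0],[0,0,0.1143]],
    [0,[0,0,0],[0,0,0.1143]],
    [0,[0,0,0],[0,0,0.1143]],
    [0,[0,0,0],[0,0,0]],
    [0,[0,0,0],[0,0,0]],
  ],
)

```text
time_s: 59.52
eef_pos: [414.1, 216.0, 113.5]
ee_rot: [-0.054, -3.141, 0.001]
force: [-1.2, 0.0, -0.5]
width: 10.2
```

```bash
python3 plate.py q5; python3 go.py d 8; python3 -c "
from m import *
np.set_printoptions(precision=3,suppress=True)
screw('q5','d',473.7,214.5,-.036,42);cradle2('q5','d',388,215.3,-.036);screw('wl','d',473.7,214.5,-.036,42)"
```

```text
t 59.52 tcp [414.1 216.  113.5] yaw 1.5367 w 10.2 F [-1.2  0.  -0.5] j6 0.38 down [-0. -0.]
plate pitch 0.004 roll 0.001 top z at TCP -5.7 abs 107.7 back x -15.7 dheading 0.0 y ends [-54.4  52.3] n 9642
t 59.57 tcp [414.1 216.2 113.5] yaw 1.5367 w 10.6 F [ 0.1  0.4 -0.7] j6 0.38 down [-0. -0.]
target TCP [414.9 216.6] dx -0.8 dy 0.5 az 0.002 z at ledge+11: 50.5
screw q5 d axis x@cy,yaw,z,tilt 472.6 [-0.018 42.118 -0.001] len 126.2 origin [472.531 212.51 ] rms 0.58 276
q5 d batten [387.632 214.461] yaw -0.0382 len 104.81041200221617 w 7.754031780168937 ledge a [-53.653  53.768] seat [473.57  211.179] n 2123
screw wl d axis x@cy,yaw,z,tilt 473.7 [-0.036 42.047  0.002] len 127.9 origin [473.672 214.474] rms 0.61 940
```

>>> jog_arm(
  moves=[
    [0,[1,0.7,12],[0,0,0]],
    [0,[0,0,20],[0,0,0]],
    [0,[0,0,16],[0,0,0]],
    [0,[0,0,8],[0,0,0]],
    [0,[0,0,4],[0,0,0]],
    [0,[0,0,0],[0,0,0]],
    [0,[0,0,0],[0,0,0]],
  ],
)

```text
time_s: 60.15
eef_pos: [413.7, 217.5, 54.1]
ee_rot: [0.056, 3.141, 0.0]
force: [-0.8, 0.8, -0.3]
width: 10.5
```

>>> jog_arm(
  moves=[
    [0,[0,0,1],[0,0,0]],
    [0,[0,0,0],[0,0,0]],
  ],
)

```text
time_s: 60.32
eef_pos: [414.1, 217.7, 53.5]
ee_rot: [0.056, 3.139, 0.001]
force: [-0.7, 0.4, -0.4]
width: 10.4
```

>>> jog_arm(
  moves=[
    [0,[0,0,1],[0,0,0]],
    [0,[0,0,0],[0,0,0]],
  ],
)

```text
time_s: 60.48
eef_pos: [413.6, 217.6, 52.0]
ee_rot: [0.056, 3.14, 0.0]
force: [0.2, -0.2, -0.8]
width: 10.8
```

```bash
python3 plate.py q6;python3 seat.py q6 d
```

```text
t 60.48 tcp [413.6 217.6  52. ] yaw 1.5349 w 10.8 F [ 0.2 -0.2 -0.8] j6 0.38 down [0. 0.]
plate pitch -0.012 roll 0.0 top z at TCP -5.7 abs 46.3 back x -20.4 dheading -0.142 y ends [-54.8  52.3] n 10336
q6 d gap -7.86 yaw err 0.0015 y centre -0.2 (len 106.8 ) top z err 1.69 pitch 0.016 roll 0.002 n 10373
```

>>> jog_arm(
  moves=[
    [0,[0,-0.5,1],[0,0,0]],
    [0,[0,0,0.8],[0,0,0]],
    [0,[0,0,0],[0,0,0]],
  ],
)

```text
time_s: 60.78
eef_pos: [413.6, 217.0, 50.6]
ee_rot: [0.057, 3.14, 0.0]
force: [-1.2, -0.9, 5.5]
width: 10.6
```

>>> jog_arm(
  moves=[
    [0,[0,0,0.5],[0,0,0]],
    [0,[0,0,0],[0,0,0]],
  ],
)

```text
time_s: 60.95
eef_pos: [413.7, 217.0, 50.6]
ee_rot: [0.057, 3.14, 0.0]
force: [-3.1, -0.9, 9.6]
width: 10.4
```

>>> jog_arm(
  moves=[
    [0,[-2,0,0],[0,0,0]],
    [0,[-2,0,0],[0,0,0]],
    [0,[-1.5,0,0],[0,0,0]],
    [0,[0,0,0],[0,0,0]],
  ],
)

```text
time_s: 61.28
eef_pos: [419.7, 217.2, 50.6]
ee_rot: [0.056, 3.139, 0.002]
force: [-1.9, 0.6, 8.4]
width: 10.3
```

>>> jog_arm(
  moves=[
    [0,[-1.2,0,0],[0,0,0]],
    [0,[0,0,0],[0,0,0]],
  ],
)

```text
time_s: 61.45
eef_pos: [420.7, 217.2, 50.6]
ee_rot: [0.056, 3.14, 0.002]
force: [-2.0, -0.9, 9.1]
width: 10.5
```

>>> jog_arm(
  moves=[
    [0,[-1.2,0,0],[0,0,0]],
    [0,[0,0,0],[0,0,0]],
  ],
)

```text
time_s: 61.62
eef_pos: [421.4, 217.1, 50.6]
ee_rot: [0.056, 3.14, 0.002]
force: [-3.9, -0.1, 10.3]
width: 10.5
```

```bash
python3 plate.py q7;python3 seat.py q7 d
```

```text
t 61.62 tcp [421.4 217.1  50.6] yaw 1.535 w 10.5 F [-3.9 -0.1 10.3] j6 0.38 down [0. 0.]
plate pitch 0.002 roll 0.002 top z at TCP -5.7 abs 44.9 back x -15.8 dheading -0.003 y ends [-54.5  52.3] n 9726
q7 d gap -0.04 yaw err 0.0024 y centre -0.3 (len 106.7 ) top z err 0.35 pitch 0.008 roll 0.002 n 11392
```

>>> jog_arm(
  moves=[
    [0,[-1.2,0,-0.7],[0,0,0]],
    [0,[0,0,0],[0,0,0]],
  ],
)

```text
time_s: 61.83
eef_pos: [421.9, 216.6, 50.6]
ee_rot: [-0.057, -3.14, -0.0]
force: [-4.3, -2.1, 7.1]
width: 10.3
```

>>> jog_arm(
  moves=[
    [0,[-1.2,-0.6,-0.5],[0,0,0]],
    [0,[0,0,0],[0,0,0]],
  ],
)

```text
time_s: 62.0
eef_pos: [422.4, 216.1, 50.6]
ee_rot: [-0.056, -3.139, -0.001]
force: [-6.1, 0.4, 6.7]
width: 10.5
```

>>> jog_arm(
  moves=[
    [0,[-0.8,0.6,0],[0,0,0]],
    [0,[0,0,0],[0,0,0]],
  ],
)

```text
time_s: 62.17
eef_pos: [422.5, 216.1, 50.6]
ee_rot: [-0.056, -3.138, 0.001]
force: [-7.4, -1.6, 9.8]
width: 10.7
```

```bash
python3 plate.py q8;python3 seat.py q8 d
```

```text
t 62.17 tcp [422.5 216.1  50.6] yaw 1.535 w 10.7 F [-7.4 -1.6  9.8] j6 0.37 down [-0. -0.]
plate pitch -0.001 roll 0.002 top z at TCP -5.7 abs 44.9 back x -15.8 dheading -0.002 y ends [-54.5  52.3] n 9723
q8 d gap 1.0 yaw err 0.0011 y centre -1.3 (len 106.7 ) top z err 0.35 pitch 0.005 roll 0.002 n 11400
```

>>> jog_arm(
  moves=[
    [0,[-0.5,-0.5,0],[0,0,0]],
    [0,[0,0,0],[0,0,0]],
  ],
)

```text
time_s: 62.38
eef_pos: [422.5, 216.1, 50.6]
ee_rot: [-0.056, -3.137, -0.001]
force: [-7.3, 0.3, 10.4]
width: 10.2
```

>>> jog_arm(
  moves=[
    [0,[1.5,0,0],[0,0,0]],
    [50,[0,0,0],[0,0,0]],
    [50,[0,0,0],[0,0,0]],
    [50,[0,0,0],[0,0,0]],
    [50,[0,0,0],[0,0,0]],
    [50,[0,0,-10],[0,0,0]],
    [50,[0,0,-35],[0,0,0]],
    [50,[0,0,-35],[0,0,0]],
  ],
)

```text
time_s: 63.05
eef_pos: [421.7, 215.3, 130.0]
ee_rot: [-0.057, -3.137, 0.003]
force: [0.9, -0.1, 0.6]
width: 50.0
```

>>> jog_arm(
  moves=[
    [50,[10,0,-30],[0,0,0]],
    [50,[10,0,-30],[0,0,0]],
    [50,[0,-20,0],[0,0,0]],
    [50,[0,0,0],[0,0,0]],
    [50,[0,0,0],[0,0,0]],
  ],
)

```text
time_s: 63.47
eef_pos: [403.0, 196.7, 190.8]
ee_rot: [0.059, 3.14, 0.001]
force: [0.3, 0.6, -1.2]
width: 50.2
```

```bash
python3 chk.py w13; python3 seat.py w13 d;python3 -c "
from m import *
np.set_printoptions(precision=3,suppress=True)
screw('w13','d',474.5,214,-.036,42)
import cv2
im=cv2.imread('pics/w13.png')
print(im.shape)
"
```

```text
t 63.47 tcp [403.  196.7 190.8] yaw 1.5334 w 50.2 F [ 0.3  0.6 -1.2] j6 0.35 down [0. 0.]
on desk
w13 d gap 1.09 yaw err 0.0011 y centre -1.2 (len 106.8 ) top z err 0.41 pitch 0.006 roll 0.002 n 4495
screw w13 d axis x@cy,yaw,z,tilt 475.4 [-0.035 42.381  0.001] len 123.4 origin [475.472 215.409] rms 0.59 1045
(576, 768, 3)
```

View pics/w13.png

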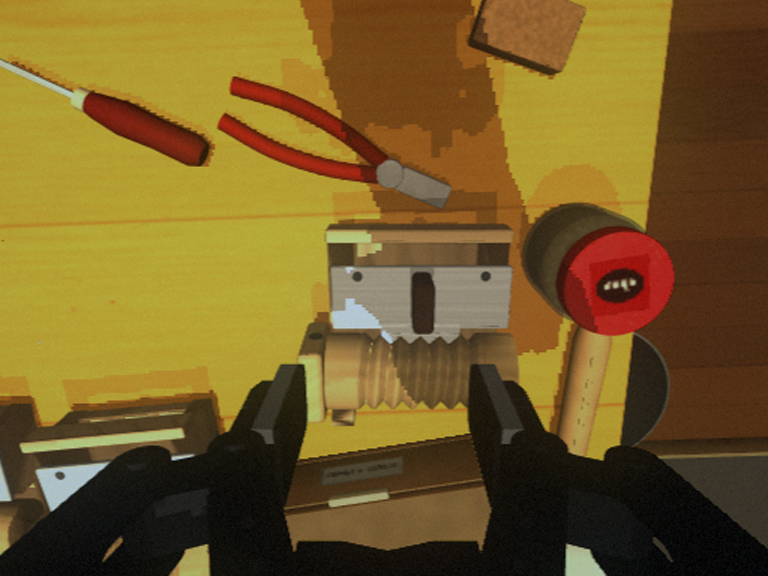

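>>> jog_arm(
  moves=[
    [85,[-5,-25,-10],[0,0,0]],
    [85,[-8,-36,-10],[0,0,0]],
    [85,[-8,-36,-10],[0,0,0]],
    [85,[-8,-36,-10],[0,0,0]],
    [85,[-8,-36,0],[0,0,0]],
    [85,[-8,-36,0],[0,0,0]],
    [85,[-8,-36,0],[0,0,0]],
    [85,[-8,-36,0],[0,0,0]],
  ],
)

```text
time_s: 64.18
eef_pos: [453.6, -83.5, 229.4]
ee_rot: [-0.056, -3.139, -0.002]
force: [0.4, -0.1, -0.3]
width: 84.7
```

>>> jog_arm(
  moves=[
    [85,[-5,-30,0],[0,0,0]],
    [85,[0,0,0],[0,0,0]],
    [85,[0,0,0],[0,0,0]],
  ],
)

```text
time_s: 64.43
eef_pos: [457.5, -113.2, 229.2]
ee_rot: [-0.061, -3.139, -0.002]
force: [-0.3, 0.6, -0.1]
width: 85.4
```

```bash
python3 chk.py w14; python3 seat.py w14 a b c;python3 -c "
from m import *
np.set_printoptions(precision=3,suppress=True)
screw('w14','a',591.4,-127,-.013,38);screw('w14','b',604.4,15,.072,46);screw('w14','c',601.5,-268,.052,34)
f=np.load('/tmp/w14.npz')['im'];cv2.imwrite('pics/w14c.png',cv2.resize(f[140:310,20:480][:,:,::-1],(800,296),interpolation=cv2.INTER_CUBIC))
"
```

```text
t 64.43 tcp [ 457.5 -113.2  229.2] yaw 1.5318 w 85.4 F [-0.3  0.6 -0.1] j6 -0.34 down [-0.  0.]
on desk
w14 a gap -0.39 yaw err 0.0059 y centre -0.8 (len 106.8 ) top z err 0.41 pitch 0.006 roll 0.001 n 3107
w14 b gap -0.69 yaw err 0.0001 y centre -1.0 (len 107.0 ) top z err 0.62 pitch 0.01 roll 0.003 n 2805
w14 c gap 1.05 yaw err -0.0008 y centre 0.0 (len 106.8 ) top z err 0.13 pitch 0.004 roll 0.0 n 2053
screw w14 a axis x@cy,yaw,z,tilt 591.7 [-0.013 38.391  0.001] len 155.6 origin [ 591.908 -113.846] rms 0.72 798
screw w14 b axis x@cy,yaw,z,tilt 604.4 [ 0.07  46.668  0.002] len 129.9 origin [604.437  14.721] rms 0.69 1107
screw w14 c axis x@cy,yaw,z,tilt 602.0 [ 0.052 34.225  0.003] len 154.3 origin [ 601.329 -254.498] rms 0.81 556
```

View pics/w14c.png

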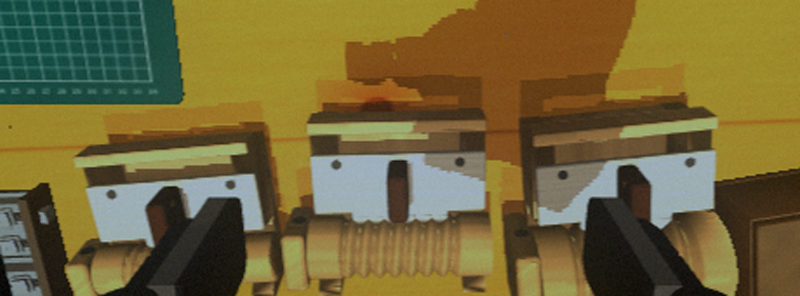

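```bash
python3 -c "
from h import *
print(close_job())"
```

```text
the job is handed in; nothing more can be done
None
```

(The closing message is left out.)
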